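Clamp a bottle in the bench mixer and lock the bar with a ball-lock pin

ROBOT

A 6-joint arm with a two-finger parallel gripper is mounted at the origin on a cart in front of the work surface, level with it; the furniture and walls round the work are solid. World frame = base frame: x ahead of the robot, y to its left, z up, the work surface at z = 0. Lengths are in m, angles in rad, forces in N, time in s.
With the tool pointing down it reaches from about 0.3 to 0.85 m from the base axis. Payload 4.2 kg.
Tool frame: the origin (TCP) lies on the centre line of the jaws, within the pads' length; the fingertips stand 14 mm ahead of it and the grasp point (between the pads) lies 5 mm behind it; x points along the fingers, y is the direction in which the jaws open and shut, and the axes are right-handed (so a half turn about x gives the same grasp; the last joint's range is limited). The gripper opens to 91 mm and grips with 3 to 60 N. Pads are 32 mm wide; open, the fingers measure 118 mm over their backs; the gripper's body (76 mm by 178 mm) begins 60 mm behind the grasp point.
Start: joints at [1.119, 0.32, 1.565, -0, 1.257, -0.02], TCP at [0.241, 0.522, 0.228] pointing down, gripper open.
Joint ranges: [-3.11, 3.11], [-0.84, 2.01], [0.21, 2.61], [-1.34, 4.49], [0.05, 2.63], [-2.56, 2.56]. Speed limits (rad/s): [2.57, 2.57, 3.14, 3.14, 3.14, 3.14].

INTERFACE

Orientations are given as a unit quaternion [w, x, y, z].
In Python, from station import * gives the robot as it stands. The module is installed in compiled form; this text tells all that it offers.
- The arm moves only by the tool move_arm, never from a script. Its arguments are lists of equal length, an entry for each row: "offset": the shift along the tool's x, y, z in mm, a list of three; "twist": the turn about the tool's x in degrees. In form: {"offset": [[dx, dy, dz], ...], "twist": [twist, ...]}. A call has 1 to 20 rows; each row is the pose to reach, as a shift and turn from the pose measured when the call began, along the tool's axes at that moment; what a row does not reach only later rows make up. A row lasts 1/10 s, in which the tool goes at most 50 mm and 8.59 degrees, less where a joint would pass 70% of its speed; a pose out of reach is approached as far as the arm can. A call with a gripper value outside its range is refused whole. "hand" is the opening, from 0 (shut) to 1 (fully open), set as the call begins (left out, the last holds). The fingers move at their own pace and stop on an object; "newtons" is the grip in N (left out, the last holds). Time passes only in rows, so rows that repeat a pose let the fingers close. It gives the time, the measured TCP pose, the force and the opening at its end, in the units of the state.
- read_state(): the state, without advancing time (a new reading comes with each control period).
- read_camera(name): name is "scene" or "top" or "wrist"; returns the picture (480x640x3 uint8, red, green, blue); there is no depth.
- camera_params(name): a dict with "camera_matrix" (3x3 intrinsics, pixels), "distortion" ([k1, k2, p1, p2, k3] as OpenCV has them; the pictures are not rectified), "rvec" (rotation vector, rad) and "tvec" (3), from world to camera coordinates, as OpenCV has them. Camera axes: x right, y down, z forward; pixel columns grow to the right and rows downward; lengths in m; the calibration is good to about 2 mm. A picture is of the moment at which its call begins: read the wrist's pose just before it. camera_params takes no time and is no camera call; for the wrist camera it gives the pose at the moment of the call.
- finish_job(): hands the job in, once; it reports no verdict.
The state is a dict: "time": time; "qpos": joint angles; "joint_velocities": joint speeds; "joint_efforts": joint torques, N m; "position": TCP position; "tool_rot": TCP orientation; "contact_force": force on the tool from outside, world axes, zero at the start; "moment": the same for the moment, N m; "grip_width": finger opening in m.
Only numpy, scipy, OpenCV 4.12 (cv2) and the standard library are available. Lean on these libraries where they do the work, as an engineer would, in place of code of your own. Each camera call takes 0.05 s, during which the arm holds its last target.

TASK

Stand the small clear screw-cap bottle upright in the round nest of the bottle mixer, swing the clamping bar down over its cap until it is fully closed, and secure it: take the longer of the two quick-release pins from its rest, keep its button squeezed in while you slide it from the front through the lined-up holes of fork and bar until its collar is home, then let go so that the button springs out and the balls lock. Leave the shorter pin in the rest and everything else where it stands.

Things in the scene. Friction and masses are not known exactly. Their poses are not given: they have to be found in the camera images.
- mixer: Bottle mixer, fixed: white housing 150 (x) x 204 (y) mm, carriage 120 x 196 mm on top (54 mm up), two posts 38 x 26 mm at y = +75 and -75, each with a forked head that ends 191 mm up. Origin: centre of the underside; z up; x points from its front (panel with dial) to its back, y from the hinge post to the pin post.
- mixer_nest (a point): Centre of the nest floor on the carriage, 56 mm above the bench, axes as the mixer's. The nest is a round metal collar of 63 mm inner and 72 mm outer diameter, its rim 9 mm above the nest floor.
- mixer_clevis (a point): Centre of the pin hole on the front face of the pin fork (post at y = +75), 178 mm up, axes as the mixer's. The hole (12 mm across) runs along +x through the front lug (12 mm), a 14 mm gap that takes the bar's eye (12 mm thick) and the rear lug (12 mm): 38 mm in all. The lugs end 13 mm above the hole's centre, 13 mm either side. The space in front and above is free.
- bar_hinge (a point): Hinge axis of the clamping bar in the fork at y = -75, 178 mm above the bench, axes as the mixer's.
- bar (a joint): Angle of the clamping bar, rad: 0 = closed (against a stop), level along +y from hinge to pin fork; grows as its free end swings up (1.57 upright; more leans outward, to -y). The hinge is stiff (0.2 N m): the bar stays where it is left and must be pushed all the way, with about 2 N near its end.
- bar_eye (a point): Centre of the eye (hole 12 mm) at the bar's free end, 150 mm from the hinge axis. y runs along the bar towards its end, z to its upper (when open: outer) face. The steel bar is 12 mm thick along x and 18 mm high (9 mm either side of this line; the eye 24 mm round). 75 mm from the hinge a rubber pad reaches 14.5 mm below the line, 1.5 mm over the cap of a bottle in the nest when closed.
- bottle_mid (a point): Centre, half-way up, of the small clear bottle with the blue screw cap (the smallest of the three standing screw-cap reagent bottles): 56 mm across, 106 mm high with its 29 mm wide cap, straight-sided to about 70 mm above its foot, about 0.2 kg, standing upright; z up. Two other bottles stand about it, and behind them, from x = 0.64 m on, equipment 0.3 m tall.
- pin_long_grip (a point): Handle of the longer quick-release pin, lying level in its rest. Point on the pin's axis half-way between the end of the button and the front face of the disc handle; x runs along the pin towards its nose. Along x from here: mushroom button (24 mm across, 4 mm thick) from -9 mm, disc handle (38 mm across) from +2 to +9, neck (9 mm across) from +9 to +37, collar to +41.
- pin_long_collar (a point): Centre of the front face of that pin's collar (18 mm across), which seats on the front lug; 41 mm along x from pin_long_grip. From here the shank, 10 mm across, runs along +x: two locking balls at 43.5 mm, tapered nose from 46 to 53 mm. The balls stand 3 mm out of the shank on either side, too wide for the holes, unless the button is fully in. The pin weighs about 0.1 kg.
- pin_long_button (a joint): Travel of that button, m: 0 = out (balls out, locked), 0.005 = fully in (balls flush). A spring pushes it out, 3 N at first, 7 N fully in. One finger on the button, the other on the front face of the disc, reaching down from above to just over the neck: a squeeze of 15 N or more holds it in. Button end to disc front: 18 mm when out, 13 mm when in.
- pin_short_grip (a point): The same point of the shorter pin, which is the same but for its shank: balls 22.5 mm and nose end 32 mm past the collar face. It is too short to lock here and stays in the rest.
- pin_rest: Grey rest of the pins, fixed: base 62 x 112 mm, two saddles with open notches under each pin's neck and shank (tops level with the pins' axes). Origin: centre of the underside. The pins lie along its x, noses to +x, at y = +29 and -29 (either may hold the longer), axes 46 mm above the bench, and lift straight up.
- bottle_amber: Amber screw-cap bottle, 60 mm across, 119 mm high; origin at the centre of its foot. A bystander.
- bottle_large: Large clear bottle with blue cap, 69 mm across, 139 mm high; origin at the centre of its foot. A bystander.
- dropper: Little amber bottle, 31 mm across, 69 mm high; origin at the centre of its foot. A bystander.
- tape: Roll of tape lying flat, 69 mm across, 19 mm high; origin at the centre of its underside. A bystander.
- marker: Black marker lying on the bench, 12 x 136 x 14 mm, along its y; origin at the centre of its underside. A bystander.

How it is judged:
By the outcome, as a careful person would: the job done as asked, in the order asked, and still so for the second after the job is handed in, with the robot touching nothing.
It also fails if it takes over 69 s, if anything falls off the work surface, if the arm or the gripper's body presses on something with over 40 N, if the wrist force passes 120 N, or if a joint passes its speed limit or range.

## Working session

There is one attempt and no reset: what is moved stays moved. The work goes in short steps, Python scripts to look and compute and a tool call to move; the robot and the scene stay as the last step left them, time stands still between calls to the robot, and variables do not carry over. Pictures are saved under pics/ and viewed, and the job is handed in when it is done.

Besides the shell and the picture viewer there is one more tool, called after "Request:" as name([rows], argument=value, ...), one row to a line, values as JSON. move_arm: Moves the arm, as the interface text tells. Its arguments: {"type":"object","properties":{"offset":{"type":"array"},"twist":{"type":"array"},"hand":{"type":"number"},"newtons":{"type":"number"}},"required":["offset","twist"]}

```bash
mkdir -p pics; python3 - <<'E'
from station import *
import cv2
print(read_state())
for n in ["scene","top","wrist"]:
    p=camera_params(n); im=read_camera(n)
    cv2.imwrite(f"pics/{n}0.png",cv2.cvtColor(im,cv2.COLOR_RGB2BGR))
    print(n,p)
E
```

```text
{'time': 0.0, 'qpos': array([ 1.11901488e+00,  3.20323496e-01,  1.56567810e+00,  2.72979697e-06,
        1.25740879e+00, -2.00169587e-02]), 'joint_velocities': array([-1.64880695e-04,  1.04422058e-03, -5.57780174e-04,  3.06923762e-04,
       -1.76953482e-05,  2.76256970e-04]), 'joint_efforts': array([ 1.39107178e-03, -4.12469459e+01, -2.31973279e+01,  7.28247198e-02,
        4.57341224e-02, -1.39475374e-04]), 'position': array([0.24041857, 0.52179252, 0.22710248]), 'tool_rot': array([ 0.69054183,  0.15084441,  0.69084402, -0.15209371]), 'contact_force': array([-0.99259683, -0.42838479, -0.43885142]), 'moment': array([-0.00069042, -0.01889179, -0.01853379]), 'grip_width': 0.09101926885739678}
scene {'camera_matrix': array([[583.42857302,   0.        , 318.65681756],
       [  0.        , 583.42857302, 240.51901884],
       [  0.        ,   0.        ,   1.        ]]), 'distortion': array([0.01017798, 0.        , 0.        , 0.        , 0.        ]), 'rvec': array([ 1.90675575, -0.80506821,  0.50288063]), 'tvec': array([-0.26768579,  0.32392011,  0.78143082])}
top {'camera_matrix': array([[538.21365884,   0.        , 318.47913131],
       [  0.        , 538.21365884, 241.23009235],
       [  0.        ,   0.        ,   1.        ]]), 'distortion': array([0.0311679, 0.       , 0.       , 0.       , 0.       ]), 'rvec': array([ 2.13031439, -2.15632662,  0.15230682]), 'tvec': array([0.107475  , 0.51644451, 1.15604421])}
wrist {'camera_matrix': array([[336.44598723,   0.        , 319.28221745],
       [  0.        , 336.44598723, 238.96580823],
       [  0.        ,   0.        ,   1.        ]]), 'distortion': array([-0.05926254,  0.        ,  0.        ,  0.        ,  0.        ]), 'rvec': array([-2.45054846, -1.56918186, -0.20976029]), 'tvec': array([-0.57578419, -0.02989484,  0.38874389])}
```

View pics/scene0.png

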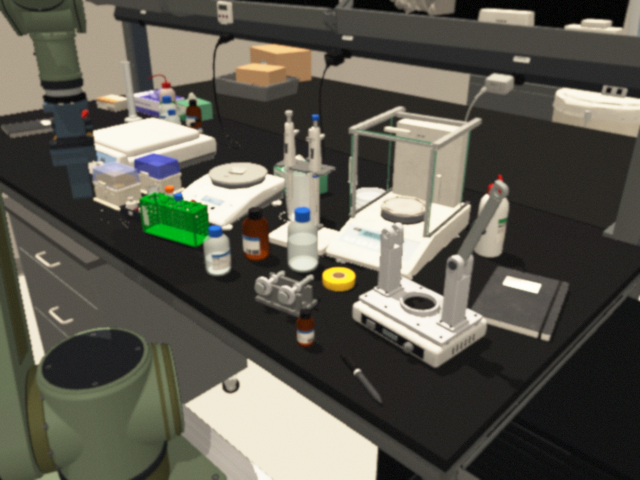

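View pics/top0.png

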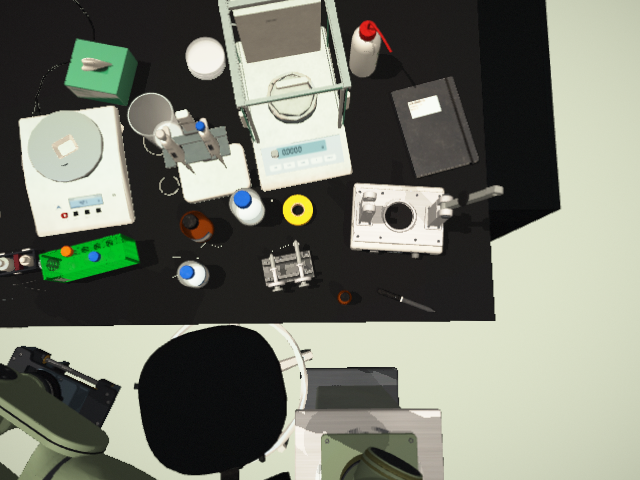

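View pics/wrist0.png

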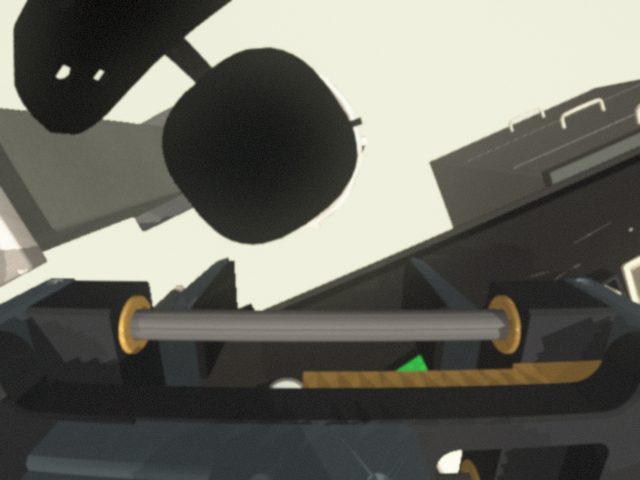

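```bash
cat > h.py <<'E'
from station import *
import numpy as np, cv2
from scipy.spatial.transform import Rotation as R
def P(n):
    p=camera_params(n); return p['camera_matrix'],p['distortion'],p['rvec'],p['tvec']
def proj(n,pts,p=None):
    K,d,r,t=p or P(n); return cv2.projectPoints(np.array(pts,float).reshape(-1,3),r,t,K,d)[0].reshape(-1,2)
def ray(n,uv,p=None):
    K,d,r,t=p or P(n); Rm=cv2.Rodrigues(r)[0]
    x=cv2.undistortPoints(np.array(uv,float).reshape(-1,1,2),K,d).reshape(-1,2)
    D=np.c_[x,np.ones(len(x))]@Rm; D/=np.linalg.norm(D,axis=1)[:,None]
    return (-Rm.T@np.ravel(t)),D
def onz(n,uv,z,p=None):
    c,D=ray(n,uv,p); return c+D*((z-c[2])/D[:,2])[:,None]
def tri(rays):
    A=np.zeros((3,3));b=np.zeros(3)
    for c,D in rays:
        D=np.ravel(D); M=np.eye(3)-np.outer(D,D); A+=M;b+=M@c
    x=np.linalg.solve(A,b); return x,[np.linalg.norm((np.eye(3)-np.outer(np.ravel(D),np.ravel(D)))@(x-c)) for c,D in rays]
def crop(src,out,x0,y0,w,h,s):
    im=cv2.imread(src)[y0:y0+h,x0:x0+w]; cv2.imwrite(out,cv2.resize(im,None,fx=s,fy=s,interpolation=cv2.INTER_CUBIC))
def save(n,out):
    im=read_camera(n); cv2.imwrite(out,cv2.cvtColor(im,cv2.COLOR_RGB2BGR)); return im
def quat(): 
    s=read_state(); q=s['tool_rot']; return s['position'],R.from_quat([q[1],q[2],q[3],q[0]])
E
python3 - <<'E'
from h import *
crop('pics/top0.png','pics/t1.png',160,160,200,150,4)
crop('pics/top0.png','pics/t2.png',330,160,200,150,4)
crop('pics/scene0.png','pics/s1.png',190,200,200,150,4)
crop('pics/scene0.png','pics/s2.png',330,170,200,200,3)
for n in['top','scene','wrist']:
    print(n,ray(n,[[320,240]]))
p,Rm=quat(); print(p,Rm.as_matrix())
E
```

```text
top (array([0.34354644, 0.09692989, 1.21954273]), array([[ 1.48070853e-01,  7.21492028e-04, -9.88976492e-01]]))
scene (array([-0.21391579, -0.5774635 ,  0.63874094]), array([[ 0.64576695,  0.62090851, -0.4443621 ]]))
wrist (array([0.17429983, 0.55380374, 0.38286729]), array([[ 0.24251148, -0.10940775, -0.96395961]]))
[0.24048488 0.52190853 0.22732459] [[-5.79072585e-04  4.18508871e-01  9.08212524e-01]
 [-1.21918358e-03  9.08211706e-01 -4.18509271e-01]
 [-9.99999089e-01 -1.34962504e-03 -1.56813571e-05]]
```

View pics/t1.png

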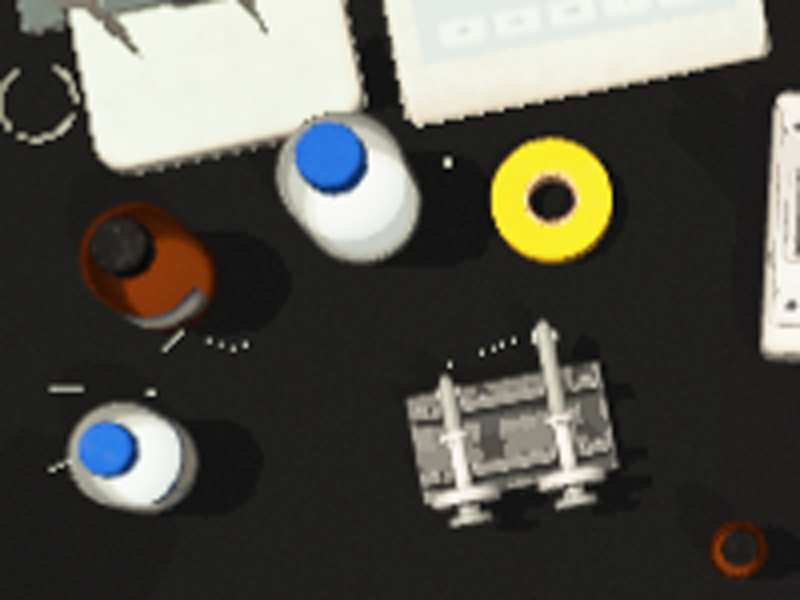

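View pics/t2.png

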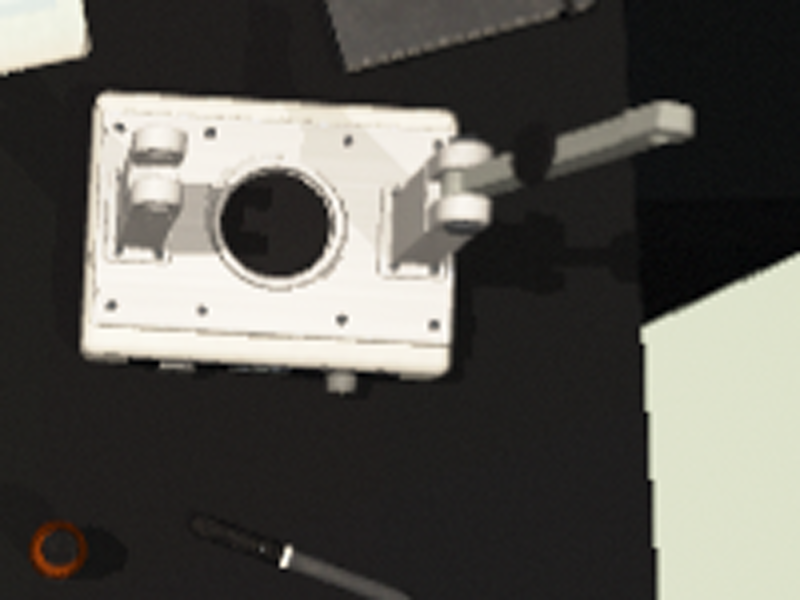

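View pics/s1.png

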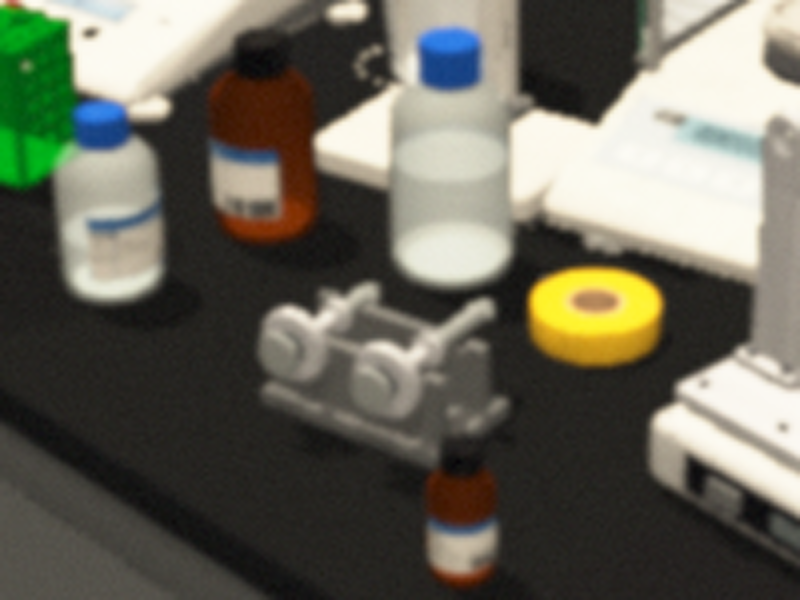

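View pics/s2.png

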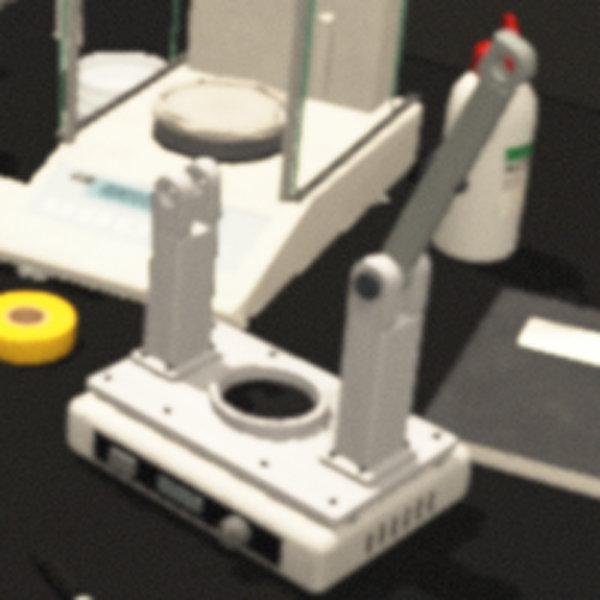

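```bash
python3 - <<'E'
from h import *
top=cv2.imread('pics/top0.png'); sc=cv2.imread('pics/scene0.png')
def blobs(im,lo,hi,amin=15):
    hsv=cv2.cvtColor(im,cv2.COLOR_BGR2HSV); m=cv2.inRange(hsv,lo,hi)
    n,l,s,c=cv2.connectedComponentsWithStats(m)
    return [(c[i].round(1),s[i]) for i in range(1,n) if s[i][4]>amin]
for n,im in[('top',top),('scene',sc)]:
    print(n,'blue',blobs(im,(105,150,90),(120,255,255),20))
    print(n,'yellow',blobs(im,(22,150,120),(35,255,255)))
# bottle small cap: top view centre vs scene
def T(u,v,x0=160,y0=160,s=4): return [(u+.5)/s-.5+x0,(v+.5)/s-.5+y0]
S1=lambda u,v:T(u,v,190,200,4); S2=lambda u,v:T(u,v,330,170,3); T2=lambda u,v:T(u,v,330,160,4)
def both(name,tuv,suv): print(name,*[np.round(a,4) for a in tri([ray('top',[tuv]),ray('scene',[suv])])])
both('captop',T(108,448),S1(101,110))
both('nose long',T(542,325),S1(489,307))
both('nose short',T(446,381),S1(373,290))
both('button long end',T(574,503),S1(370,381))
both('button short end',T(470,521),S1(283,346))
print('nest',onz('top',[T2(280,225)],.065))
both('nest',T2(280,227),S2(271,396))
both('pinfork front lug top',T2(155,185),S2(172,178))
both('hinge front lug top',T2(465,205),S2(377,258))
both('bar end',T2(680,110),S2(514,50))
print('housing corners',onz('top',[T2(97,93),T2(458,113),T2(445,377),T2(82,358)],.05).round(3))
print('yellow',onz('top',[T(552,200)],.019), 'dropper',onz('top',[T(739,550)],.069))
print('amber',onz('top',[T(122,247)],.119),'large',onz('top',[T(330,157)],.139))
print('pens',onz('top',[T2(195,522),T2(410,600)],.01))
p,Rm=quat()
print('tcp in wrist',proj('wrist',[p]),'tip',proj('wrist',[p+Rm.apply([.014,0,0])]), 'cam in tool',Rm.inv().apply(ray('wrist',[[320,240]])[0]-p),Rm.inv().apply(ray('wrist',[[320,240]])[1]))
E
```

```text
top blue [(array([199.8, 125.8]), array([196, 121,   9,  10,  66], dtype=int32)), (array([242.1, 199. ]), array([234, 191,  17,  17, 230], dtype=int32)), (array([ 93.5, 256.1]), array([ 89, 252,  10,   9,  75], dtype=int32)), (array([186.5, 271.8]), array([180, 266,  14,  13, 145], dtype=int32))]
top yellow [(array([297.3, 209.1]), array([283, 194,  30,  31, 573], dtype=int32))]
scene blue [(array([166. ,  99.4]), array([163,  97,   8,   6,  40], dtype=int32)), (array([315. , 116.8]), array([312, 114,   7,   6,  37], dtype=int32)), (array([178. , 196.3]), array([175, 194,   7,   6,  33], dtype=int32)), (array([301.9, 214.2]), array([295, 208,  14,  14, 171], dtype=int32)), (array([214.8, 230.7]), array([209, 225,  13,  12, 122], dtype=int32))]
scene yellow [(array([338.3, 275.9]), array([323, 267,  32,  20, 409], dtype=int32))]
captop [0.4483 0.3748 0.1044] [0.0009 0.0009]
nose long [0.5194 0.152  0.0426] [0.0013 0.0013]
nose short [0.4885 0.2051 0.0441] [0.0009 0.0009]
button long end [0.4208 0.1346 0.0496] [0.0016 0.0016]
button short end [0.4127 0.1904 0.0491] [0.0027 0.0027]
nest [[ 0.56740107 -0.07644065  0.065     ]]
nest [ 0.5682 -0.0783  0.0618] [0.0018 0.0018]
pinfork front lug top [0.565 0.002 0.184] [0.0001 0.0001]
hinge front lug top [ 0.5525 -0.1485  0.1894] [0.0008 0.0008]
bar end [ 0.5633 -0.2066  0.3247] [0.0018 0.0018]
housing corners [[ 0.647  0.021  0.05 ]
 [ 0.632 -0.179  0.05 ]
 [ 0.485 -0.166  0.05 ]
 [ 0.498  0.032  0.05 ]]
yellow [[0.59378486 0.14784579 0.019     ]] dropper [[0.39231483 0.04742602 0.069     ]]
amber [[0.55081528 0.36700916 0.119     ]] large [[0.59269667 0.25655232 0.139     ]]
pens [[ 0.40953411 -0.03149     0.01      ]
 [ 0.36500057 -0.14954271  0.01      ]]
tcp in wrist [[316.76438348 298.3454993 ]] tip [[316.91482766 287.22780493]] cam in tool [-0.15554312  0.00105865 -0.07346098] [[0.96395169 0.00342879 0.26605523]]
```

```bash
cat >> h.py <<'E'
def go(target,yaw=None):
    p,Rm=quat(); d=Rm.inv().apply(np.array(target)-p)*1000
    M=Rm.as_matrix(); cy=np.degrees(np.arctan2(M[1,1],M[0,1]))
    tw=0 if yaw is None else -(yaw-cy)
    tw=(tw+180)%360-180
    print('offset mm',d.round(1),'twist',round(tw,2),'| cur',p.round(4),'yaw',round(cy,2),'dist',np.linalg.norm(d).round(0))
E
python3 - <<'E'
from h import *
go([.448,.375,.2],55)
E
```

```text
offset mm [ 27.4 -46.5 250. ] twist 10.26 | cur [0.2405 0.5219 0.2273] yaw 65.26 dist 256.0
```

Request:
move_arm([
  [2,-4,20],
  [6,-11,60],
  [11,-19,100],
  [16,-27,145],
  [20,-35,190],
  [24,-42,225],
  [27,-46,245],
  [27,-46,250],
  [27,-46,250],
], twist=[1,3,5,7,9,10,10,10,10], hand=0.9, newtons=25)

```text
time: 1.05
position: [0.4484, 0.3754, 0.2001]
tool_rot: [0.674, 0.211, 0.675, -0.212]
contact_force: [-0.4, 0.2, -0.1]
grip_width: 0.0818
```

```bash
python3 - <<'E'
from h import *
go([.448,.375,.2],55)
s=read_state(); print(s['time'],s['contact_force'],s['joint_velocities'].round(3))
np.savez('pics/w1.npz',*P('wrist'));save('wrist','pics/w1.png')
print(proj('wrist',[[.448,.375,.105]]))
E
```

```text
offset mm [ 0.1 -0.5 -0.1] twist 0.19 | cur [0.4484 0.3754 0.2001] yaw 55.19 dist 1.0
1.05 [-0.37107984  0.19988229 -0.10903086] [ 0.032 -0.01   0.004  0.009  0.002  0.005]
[[316.77278903 246.47159782]]
```

View pics/w1.png

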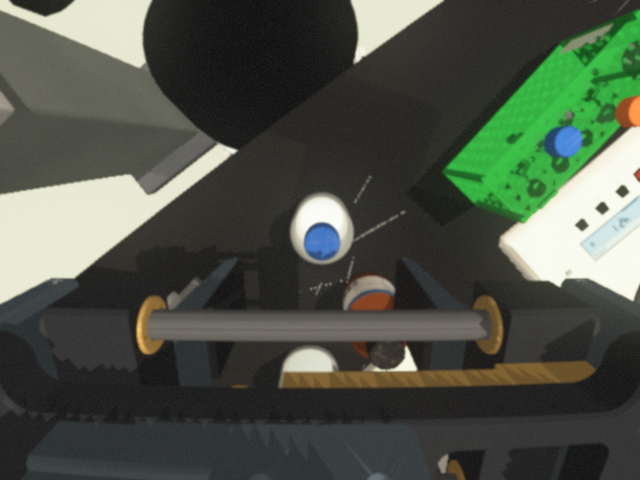

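```bash
cat >> h.py <<'E'
def blue(path,near,r=40):
    im=cv2.imread(path); hsv=cv2.cvtColor(im,cv2.COLOR_BGR2HSV); m=cv2.inRange(hsv,(105,130,70),(120,255,255))
    n,l,s,c=cv2.connectedComponentsWithStats(m)
    k=min([i for i in range(1,n) if s[i][4]>25],key=lambda i:np.hypot(*(c[i]-near)))
    cn=cv2.findContours((l==k).astype(np.uint8),cv2.RETR_EXTERNAL,cv2.CHAIN_APPROX_NONE)[0][0]
    return c[k],s[k],cv2.fitEllipse(cn)
def Pl(f):
    z=np.load(f); return tuple(z[k] for k in z.files)
E
python3 - <<'E'
from h import *
b=blue('pics/w1.png',(321,241)); print(b)
bt=blue('pics/top0.png',(187,272));bs=blue('pics/scene0.png',(214,230)); print(bt,bs)
pw=Pl('pics/w1.npz')
cw,ct,cs=b[2][0],bt[2][0],bs[2][0]
print(onz('wrist',[cw],.1,pw),onz('top',[ct],.1))
print(tri([ray('wrist',[cw],pw),ray('top',[ct])]),tri([ray('wrist',[cw],pw),ray('top',[ct]),ray('scene',[cs])]),tri([ray('top',[ct]),ray('scene',[cs])]))
crop('pics/w1.png','pics/w1c.png',270,170,120,110,6)
E
```

```text
(array([321.46262189, 241.31419285]), array([305, 224,  34,  35, 923], dtype=int32), ((321.4640808105469, 241.30723571777344), (32.69190979003906, 34.16617202758789), 13.781310081481934))
(array([186.39597315, 271.88590604]), array([180, 266,  14,  13, 149], dtype=int32), ((186.3962860107422, 271.88104248046875), (12.29096508026123, 13.545903205871582), 100.92122650146484)) (array([214.93023256, 230.62790698]), array([209, 225,  14,  12, 129], dtype=int32), ((214.9092559814453, 230.64064025878906), (11.447773933410645, 12.745113372802734), 111.71854400634766))
[[0.44839167 0.37907468 0.1       ]] [[0.44748518 0.37694721 0.1       ]]
(array([0.44858228, 0.37822854, 0.09599326]), [np.float64(0.0007656121171255893), np.float64(0.0007656121171254839)]) (array([0.44935943, 0.37791462, 0.09447812]), [np.float64(0.0004421558153510826), np.float64(0.0014228914082443395), np.float64(0.0012760424799935295)]) (array([0.44899061, 0.37742355, 0.09488106]), [np.float64(0.001302814653416695), np.float64(0.001302814653416745)])
```

View pics/w1c.png

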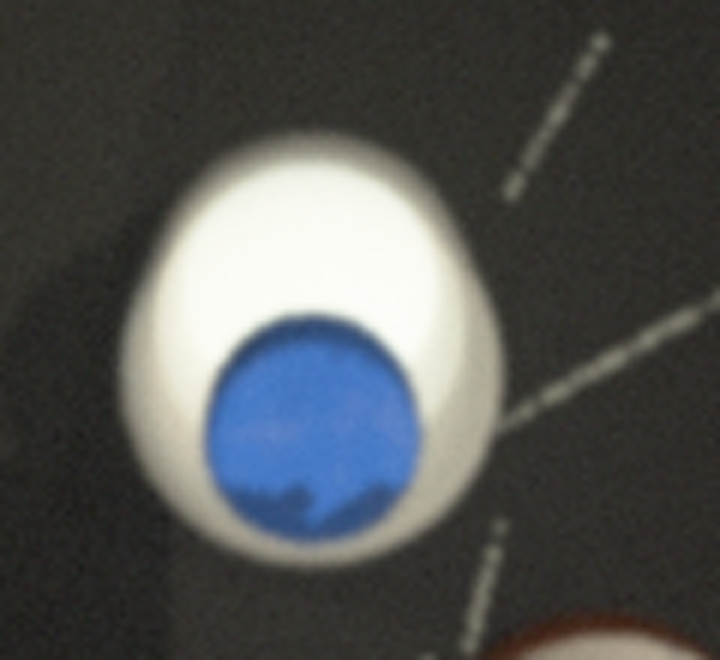

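```bash
python3 - <<'E'
from h import *
print(onz('wrist',[[321.5,242.1]],.106,Pl('pics/w1.npz')))
go([.449,.3785,.053])
E
```

```text
[[0.44753105 0.37966264 0.106     ]]
offset mm [147.3   3.1  -0.4] twist 0 | cur [0.4478 0.3759 0.2003] yaw 55.26 dist 147.0
```

Request:
move_arm([
  [10,3,0],
  [30,3,0],
  [60,3,0],
  [90,3,0],
  [118,3,0],
  [138,3,0],
  [146,3,0],
  [147,3,0],
], twist=[0,0,0,0,0,0,0,0])

```text
time: 1.9
position: [0.4481, 0.3785, 0.0522]
tool_rot: [0.674, 0.21, 0.676, -0.212]
contact_force: [0.4, 0.1, 1.0]
grip_width: 0.0817
```

Request:
move_arm([
  [0,0,0],
  [0,0,0],
  [0,0,0],
  [0,0,0],
  [0,0,0],
  [0,0,0],
], twist=[0,0,0,0,0,0], hand=0.4, newtons=25)

```text
time: 2.5
position: [0.4483, 0.3786, 0.053]
tool_rot: [0.674, 0.21, 0.676, -0.212]
contact_force: [-1.3, -1.4, 5.9]
grip_width: 0.0543
```

Request:
move_arm([
  [-5,0,0],
  [-20,0,0],
  [-50,0,0],
  [-90,0,0],
  [-130,0,0],
  [-170,0,0],
  [-200,0,0],
  [-215,0,0],
  [-217,0,0],
], twist=[0,0,0,0,0,0,0,0,0])

```text
time: 3.4
position: [0.4496, 0.3796, 0.2723]
tool_rot: [0.675, 0.211, 0.675, -0.21]
contact_force: [-0.7, -0.4, -1.5]
grip_width: 0.0546
```

```bash
python3 - <<'E'
from h import *
s=read_state(); print(s['time'],s['contact_force'],s['grip_width'])
go([.567,-.08,.27],-4.3)
np.savez('pics/w2.npz',*P('wrist'));save('wrist','pics/w2.png')
E
```

```text
3.4 [-0.70190563 -0.39754483 -1.47628317] 0.05459331583845739
offset mm [   1.8 -311.1  358. ] twist 59.62 | cur [0.4496 0.3796 0.2723] yaw 55.32 dist 474.0
```

View pics/w2.png

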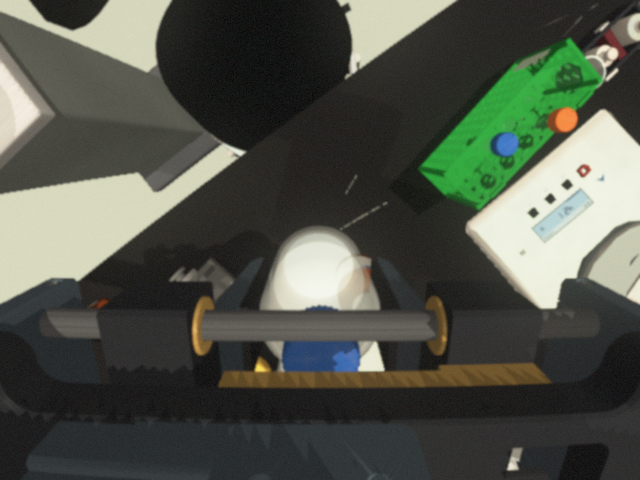

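Request:
move_arm([
  [0,-6,7],
  [0,-20,23],
  [0,-43,50],
  [0,-70,80],
  [0,-100,115],
  [0,-130,150],
  [0,-160,184],
  [0,-190,219],
  [0,-220,253],
  [1,-248,285],
  [1,-272,313],
  [1,-291,335],
  [1,-304,350],
  [2,-310,357],
  [2,-311,358],
  [2,-311,358],
], twist=[1,4,9,15,21,27,33,39,45,50,54,57,59,59.6,59.6,59.6])

```text
time: 5.05
position: [0.5659, -0.0799, 0.268]
tool_rot: [-0.48, -0.518, -0.482, 0.519]
contact_force: [0.0, 0.3, -1.3]
grip_width: 0.0541
```

```bash
python3 - <<'E'
from h import *
s=read_state(); print(s['time'],s['contact_force'],s['grip_width'],s['qpos'].round(2))
go([.567,-.08,.27],-4.3)
np.savez('pics/w3.npz',*P('wrist'));save('wrist','pics/w3.png')
E
```

```text
5.05 [ 0.00264237  0.3022802  -1.32226868] 0.05407377779535654 [-0.16  0.29  1.5  -0.    1.35 -0.09]
offset mm [-2.   1.1  0.1] twist 0.04 | cur [ 0.5659 -0.0799  0.268 ] yaw -4.26 dist 2.0
```

View pics/w3.png

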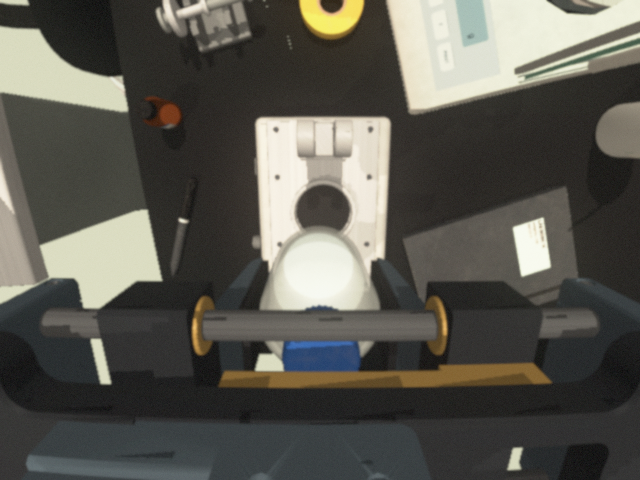

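```bash
python3 - <<'E'
from h import *
crop('pics/w3.png','pics/w3c.png',245,105,160,140,5)
E
```

```text
(no output)
```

View pics/w3c.png

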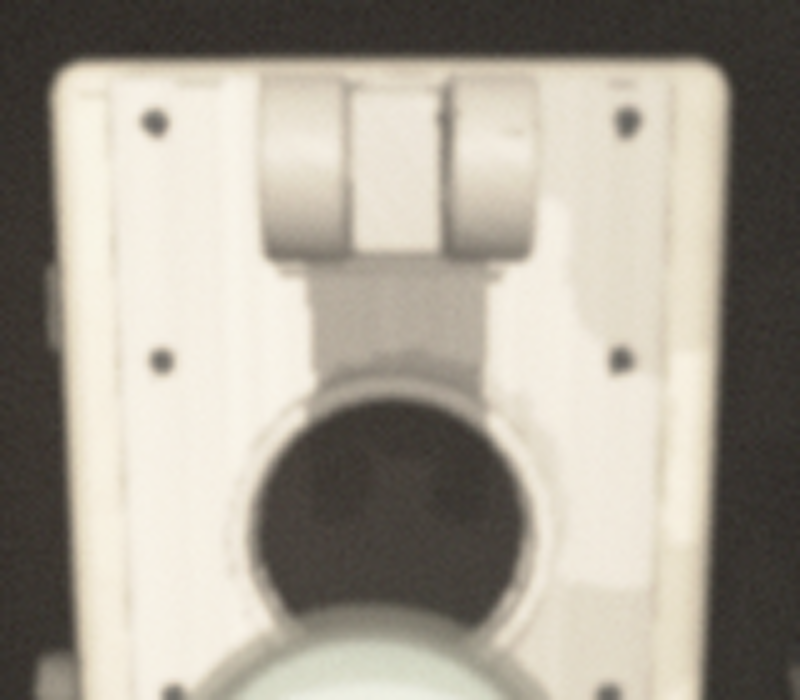

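```bash
python3 - <<'E'
from h import *
pw=Pl('pics/w3.npz')
C=lambda u,v:[(u+.5)/5-.5+245,(v+.5)/5-.5+105]
im=cv2.cvtColor(cv2.imread('pics/w3.png'),cv2.COLOR_BGR2GRAY)
sub=im[105:245,245:405]; m=(cv2.GaussianBlur(sub,(3,3),0)<110).astype(np.uint8)
n,l,s,c=cv2.connectedComponentsWithStats(m); k=l[100,78]; print(s[k])
cn=cv2.findContours((l==k).astype(np.uint8),cv2.RETR_EXTERNAL,cv2.CHAIN_APPROX_NONE)[0][0].reshape(-1,2)
from scipy.optimize import least_squares
cn=cn[(cn[:,1]<116)]
W=onz('wrist',cn+[245,105],.065,pw)[:,:2]
f=least_squares(lambda q:np.hypot(*(W-q[:2]).T)-q[2],[.567,-.078,.03],loss='soft_l1',f_scale=.001); print('nest',f.x,np.abs(f.fun).mean())
sc=onz('wrist',[C(155,122),C(162,360),C(173,692),C(627,122),C(621,360),C(609,692)],.054,pw)
print(sc.round(4)); 
for a,b in[(0,2),(3,5),(0,1),(3,4)]: d=sc[a]-sc[b]; print('yaw',np.degrees(np.arctan2(-d[0],d[1])))
for a,b in[(0,3),(1,4),(2,5)]: d=sc[b]-sc[a]; print('yawx',np.degrees(np.arctan2(d[1],d[0])))
print('mid of mid screws',(sc[1]+sc[4])/2)
g=onz('wrist',[C(350,255),C(443,255),C(262,165),C(536,165)],.178,pw);print(g.round(4))
E
```

```text
[  52   80   53   46 1921]
nest [ 0.57092228 -0.07099119  0.02798456] 0.00026411050749718345
[[ 0.5277  0.0178  0.054 ]
 [ 0.524  -0.0318  0.054 ]
 [ 0.5186 -0.1066  0.054 ]
 [ 0.6268  0.0105  0.054 ]
 [ 0.6235 -0.0391  0.054 ]
 [ 0.618  -0.1139  0.054 ]]
yaw -4.180908716455338
yaw -4.04746948265105
yaw -4.224480046675449
yaw -3.768026551194385
yawx -4.244977830319044
yawx -4.23410715501035
yawx -4.21801918447109
mid of mid screws [ 0.57377164 -0.03545324  0.054     ]
[[ 5.687e-01 -1.020e-02  1.780e-01]
 [ 5.819e-01 -1.110e-02  1.780e-01]
 [ 5.573e-01  3.100e-03  1.780e-01]
 [ 5.957e-01  3.000e-04  1.780e-01]]
```

```bash
python3 - <<'E'
from h import *
pw=Pl('pics/w3.npz')
p=np.array([.5659,-.0799,.268]); _,Rm=quat()
T=lambda a:p+Rm.apply(a)
print('pred foot edge',proj('wrist',[T([.053,0,-.025]),T([.049,0,-.028]),T([.053,0,-.028])],pw))
print('pred sides',proj('wrist',[T([.03,-.028,0]),T([.03,.028,0]),T([.03,0,0])],pw))
sub=cv2.cvtColor(cv2.imread('pics/w3.png'),cv2.COLOR_BGR2GRAY)[105:245,245:405]; m=(cv2.GaussianBlur(sub,(3,3),0)<110).astype(np.uint8)
n,l,s,c=cv2.connectedComponentsWithStats(m); k=l[100,78]
cn=cv2.findContours((l==k).astype(np.uint8),cv2.RETR_EXTERNAL,cv2.CHAIN_APPROX_NONE)[0][0].reshape(-1,2); cn=cn[cn[:,1]<116]
from scipy.optimize import least_squares
for z in(.056,.065):
  W=onz('wrist',cn+[245,105],z,pw)[:,:2]
  f=least_squares(lambda q:np.hypot(*(W-q[:2]).T)-q[2],[.567,-.078,.03],loss='soft_l1',f_scale=.001); print('nest',z,f.x)
# top refit
crop('pics/w3.png','pics/w3d.png',240,200,160,120,5)
crop('pics/w2.png','pics/w2d.png',240,200,160,120,5)
im=cv2.cvtColor(cv2.imread('pics/top0.png'),cv2.COLOR_BGR2GRAY)[160:310,330:530]
m=(im<110).astype(np.uint8);n,l,s,c=cv2.connectedComponentsWithStats(m);k=l[55,75];print(s[k],c[k])
cn=cv2.findContours((l==k).astype(np.uint8),cv2.RETR_EXTERNAL,cv2.CHAIN_APPROX_NONE)[0][0]
e=cv2.fitEllipse(cn);print(e)
uv=np.array(e[0])+[330,160]; print('top nest',uv,onz('top',[uv],.058))
E
```

```text
pred foot edge [[317.43490472 228.9034872 ]
 [317.3888234  225.7193183 ]
 [317.42573744 224.30840371]]
pred sides [[270.01467139 279.07533876]
 [364.60033158 279.05203741]
 [317.29683257 279.11092985]]
nest 0.056 [ 0.57086879 -0.07264148  0.02868677]
nest 0.065 [ 0.57092228 -0.07099119  0.02798456]
[ 55  42  28  27 573] [68.39965096 55.55497382]
((68.3869857788086, 55.533451080322266), (25.495840072631836, 26.87002182006836), 118.85665130615234)
top nest [398.38698578 215.53345108] [[ 0.56955637 -0.07480782  0.058     ]]
```

View pics/w3d.png

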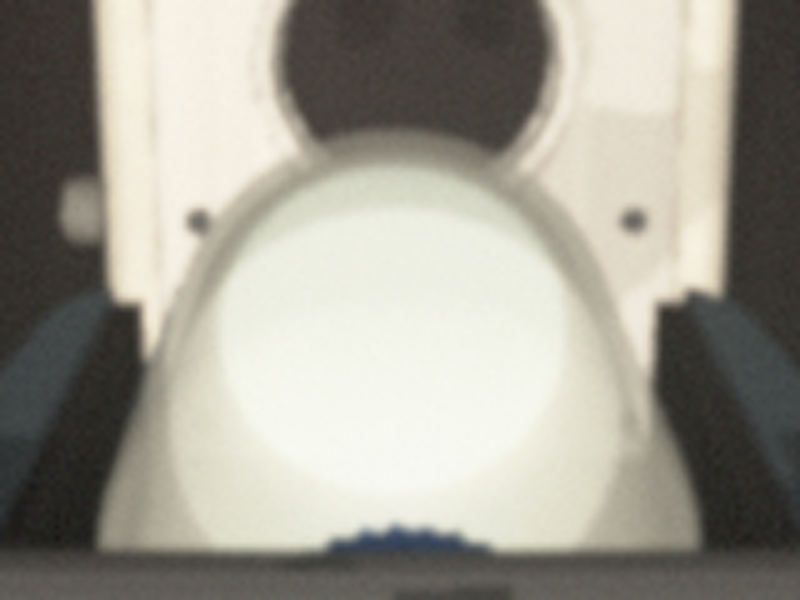

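```bash
python3 - <<'E'
from h import *
for i in range(3): go([.570,-.0733,.12],-4.2)
E
```

```text
offset mm [148.4   3.8  -6.5] twist -0.03 | cur [ 0.566  -0.0795  0.2684] yaw -4.23 dist 149.0
offset mm [148.4   3.8  -6.5] twist -0.03 | cur [ 0.566  -0.0795  0.2684] yaw -4.23 dist 149.0
offset mm [148.4   3.8  -6.5] twist -0.03 | cur [ 0.566  -0.0795  0.2684] yaw -4.23 dist 149.0
```

Request:
move_arm([
  [0,2,-3],
  [5,4,-6.5],
  [20,4,-6.5],
  [45,4,-6.5],
  [75,4,-6.5],
  [105,4,-6.5],
  [128,4,-6.5],
  [136,4,-6.5],
  [137,4,-6.5],
  [137,4,-6.5],
], twist=[0,0,0,0,0,0,0,0,0,0])

```text
time: 6.1
position: [0.571, -0.073, 0.1323]
tool_rot: [-0.481, -0.518, -0.481, 0.518]
contact_force: [0.2, 0.4, -1.8]
grip_width: 0.0549
```

```bash
python3 - <<'E'
from h import *
go([.570,-.0733,.11],-4.2)
np.savez('pics/w4.npz',*P('wrist'));save('wrist','pics/w4.png');save('scene','pics/s4.png')
crop('pics/s4.png','pics/s4c.png',330,170,200,200,3)
E
```

```text
offset mm [22.3 -1.   0.3] twist -0.0 | cur [ 0.571  -0.073   0.1323] yaw -4.2 dist 22.0
```

View pics/w4.png

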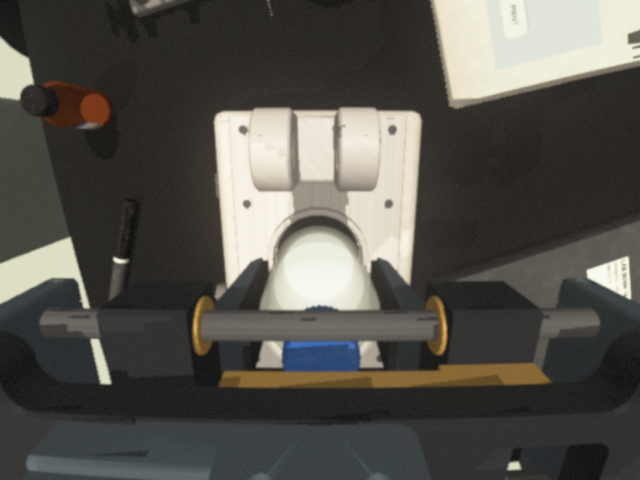

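View pics/s4c.png

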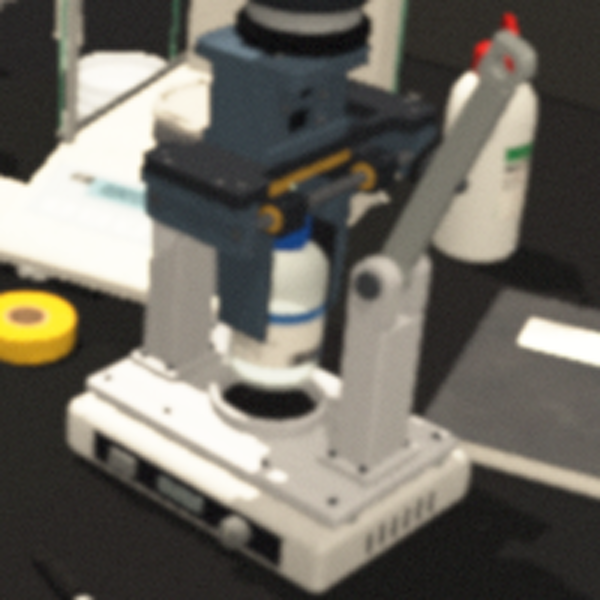

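Request:
move_arm([
  [4,-0.5,0],
  [9,-0.5,0],
  [14,-0.5,0],
  [18,-0.5,0],
  [21,-0.5,0],
  [23,-0.5,0],
  [23,-0.5,0],
], twist=[0,0,0,0,0,0,0])

```text
time: 6.9
position: [0.5706, -0.0732, 0.1095]
tool_rot: [0.481, 0.518, 0.481, -0.518]
contact_force: [0.4, 0.1, -1.2]
grip_width: 0.0541
```

Request:
move_arm([
  [1,0,0],
  [2,0,0],
  [2,0,0],
], twist=[0,0,0])

```text
time: 7.2
position: [0.5708, -0.0733, 0.1089]
tool_rot: [0.482, 0.518, 0.481, -0.518]
contact_force: [-3.2, 0.4, 5.8]
grip_width: 0.0543
```

Request:
move_arm([
  [0,0,0],
  [0,0,0],
  [0,0,0],
  [0,0,0],
  [-10,0,0],
  [-35,0,0],
  [-70,0,0],
  [-110,0,0],
  [-150,0,0],
  [-190,0,0],
  [-220,0,0],
  [-230,0,0],
  [-230,0,0],
], twist=[0,0,0,0,0,0,0,0,0,0,0,0,0], hand=0.9)

```text
time: 8.5
position: [0.5709, -0.0732, 0.3403]
tool_rot: [0.482, 0.519, 0.48, -0.517]
contact_force: [-1.1, -0.1, -0.3]
grip_width: 0.0821
```

```bash
python3 - <<'E'
from h import *
go([.57,-.073,.34])
np.savez('pics/w5.npz',*P('wrist'));save('wrist','pics/w5.png');save('scene','pics/s5.png')
crop('pics/s5.png','pics/s5c.png',330,170,200,200,3)
E
```

```text
offset mm [ 0.3 -0.9 -0.2] twist 0 | cur [ 0.5709 -0.0732  0.3403] yaw -4.22 dist 1.0
```

View pics/w5.png

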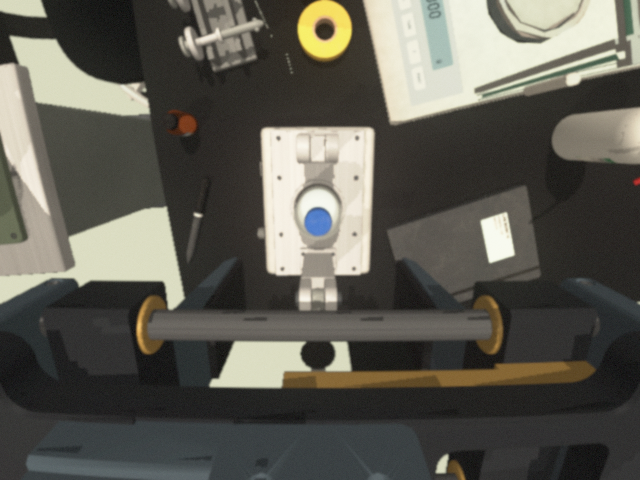

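View pics/s5c.png

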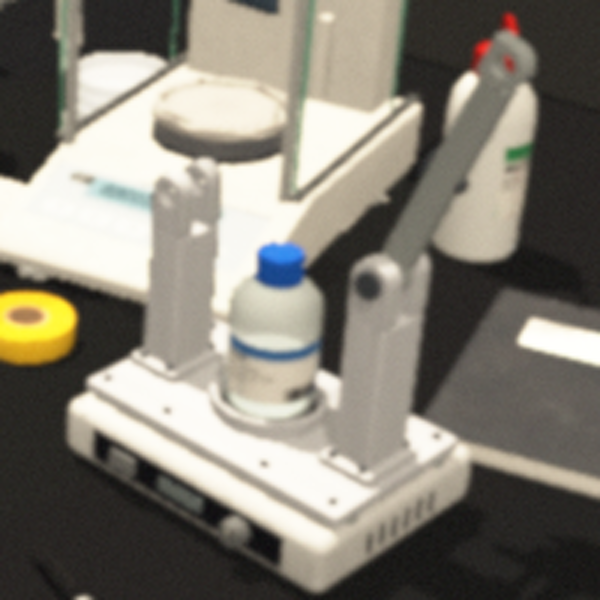

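```bash
python3 - <<'E'
from h import *
S2=lambda u,v:[(u+.5)/3-.5+330,(v+.5)/3-.5+170]; T2=lambda u,v:[(u+.5)/4-.5+330,(v+.5)/4-.5+160]
n=np.array([.5703,-.0731,0]); a=np.radians(-4.2); X=np.array([np.cos(a),np.sin(a),0]);Y=np.array([-np.sin(a),np.cos(a),0]);Z=np.array([0,0,1.])
h=n-.075*Y+.178*Z; print('hinge',h)
for th in(105,110,115,120):
    t=np.radians(th); e=h+.150*(np.cos(t)*Y+np.sin(t)*Z); tip=h+.162*(np.cos(t)*Y+np.sin(t)*Z)
    print(th,proj('scene',[e-.006*X,tip]).round(1),proj('top',[e,tip]).round(1))
print('eye seen scene',S2(508,58),S2(514,35),'top end',T2(672,118),T2(692,118))
g=h+.112*(np.cos(np.radians(111))*Y+np.sin(np.radians(111))*Z); print(g)
go(g+[0,0,.09],-4.2); go(g-[0,0,.005],-4.2)
E
```

```text
hinge [ 0.56480714 -0.14789859  0.178     ]
105 [[487.2 184.9]
 [492.3 177.3]] [[486.6 189. ]
 [490.6 187.4]]
110 [[494.  189.6]
 [499.8 182.3]] [[493.3 189.9]
 [497.8 188.5]]
115 [[500.6 195. ]
 [507.  188.1]] [[499.4 191. ]
 [504.6 189.7]]
120 [[506.9 201. ]
 [513.9 194.6]] [[505.1 192.2]
 [510.7 191. ]]
eye seen scene [499.0, 189.0] [501.0, 181.33333333333334] top end [497.625, 189.125] [502.625, 189.125]
[ 0.56186756 -0.18792801  0.28256101]
offset mm [-35.4   0.4 115.1] twist -0.02 | cur [ 0.5699 -0.0731  0.3372] yaw -4.22 dist 120.0
offset mm [ 59.6   0.6 115.1] twist -0.02 | cur [ 0.5699 -0.0731  0.3372] yaw -4.22 dist 130.0
```

Request:
move_arm([
  [-15,0,0],
  [-30,0,10],
  [-36,0,40],
  [-36,0,75],
  [-36,0,105],
  [-36,0,116],
  [-36,0,117],
  [-30,0.5,117],
  [-10,0.5,117],
  [20,0.5,117],
  [45,0.5,117],
  [58,0.5,117],
  [60,0.5,117],
  [60,0.5,117],
], twist=[0,0,0,0,0,0,0,0,0,0,0,0,0,0], hand=0.6)

```text
time: 10.0
position: [0.5621, -0.1892, 0.2776]
tool_rot: [-0.481, -0.518, -0.482, 0.518]
contact_force: [-0.2, -0.2, 0.0]
grip_width: 0.0546
```

```bash
python3 - <<'E'
from h import *
go([.5619,-.188,.2776])
save('wrist','pics/w6.png');save('scene','pics/s6.png')
crop('pics/s6.png','pics/s6c.png',380,100,200,200,3)
E
```

```text
offset mm [ 0.  -0.2 -1.2] twist 0 | cur [ 0.5621 -0.1892  0.2776] yaw -4.17 dist 1.0
```

View pics/w6.png

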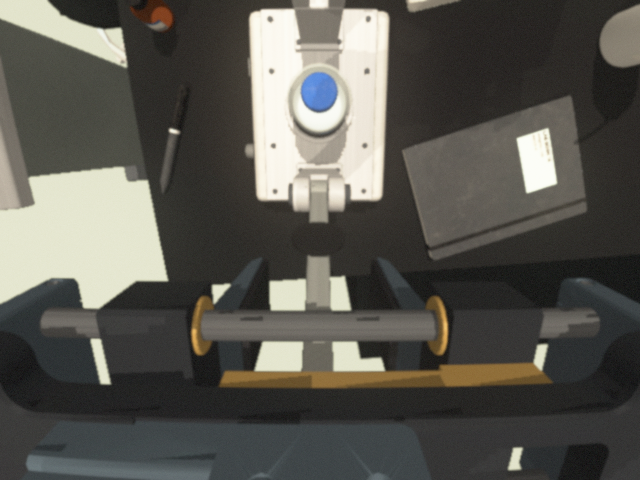

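View pics/s6c.png

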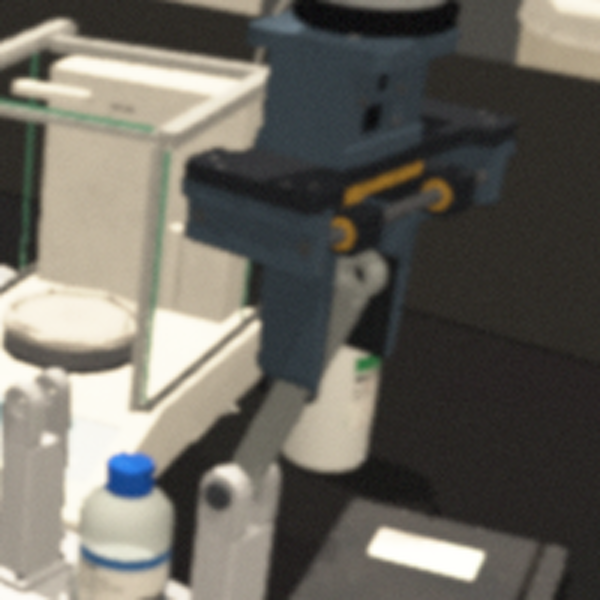

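Request:
move_arm([
  [0,0,0],
  [0,0,0],
  [0,0,0],
  [0,0,0],
  [0,0,0],
  [0,0,0],
  [0,0,0],
], twist=[0,0,0,0,0,0,0], hand=0.05, newtons=12)

```text
time: 10.8
position: [0.5613, -0.1897, 0.2786]
tool_rot: [-0.481, -0.517, -0.482, 0.519]
contact_force: [-5.1, 0.1, 1.7]
grip_width: 0.0117
```

```bash
python3 - <<'E'
from h import *
s=read_state();p=s['position']; print(s['contact_force'].round(2),s['grip_width'])
h=np.array([.5648,-.1479,.178]);Y=np.array([.0732,.9973,0])
g=p+[0,0,.005]; ry=(g-h)@Y; rz=g[2]-h[2]; r=np.hypot(ry,rz); th0=np.degrees(np.arctan2(rz,ry)); print(r,th0)
for th in list(range(106,-1,-6))+[-2]:
    t=np.radians(th); print(th,[round(-(r*np.sin(t)-rz)*1000,1),0,round(-(r*np.cos(t)-ry)*1000,1)])
E
```

```text
[-5.08  0.12  1.66] 0.011705822999631561
0.11363929170264028 111.66681964675948
106 [np.float64(-3.6), 0, np.float64(-10.6)]
100 [np.float64(-6.3), 0, np.float64(-22.2)]
94 [np.float64(-7.8), 0, np.float64(-34.0)]
88 [np.float64(-8.0), 0, np.float64(-45.9)]
82 [np.float64(-6.9), 0, np.float64(-57.8)]
76 [np.float64(-4.7), 0, np.float64(-69.4)]
70 [np.float64(-1.2), 0, np.float64(-80.8)]
64 [np.float64(3.5), 0, np.float64(-91.8)]
58 [np.float64(9.2), 0, np.float64(-102.2)]
52 [np.float64(16.1), 0, np.float64(-111.9)]
46 [np.float64(23.9), 0, np.float64(-120.9)]
40 [np.float64(32.6), 0, np.float64(-129.0)]
34 [np.float64(42.1), 0, np.float64(-136.2)]
28 [np.float64(52.3), 0, np.float64(-142.3)]
22 [np.float64(63.0), 0, np.float64(-147.3)]
16 [np.float64(74.3), 0, np.float64(-151.2)]
10 [np.float64(85.9), 0, np.float64(-153.9)]
4 [np.float64(97.7), 0, np.float64(-155.3)]
-2 [np.float64(109.6), 0, np.float64(-155.5)]
```

Request:
move_arm([
  [-3.6,-0.5,-10.5],
  [-6.3,-1,-22],
  [-7.8,-1,-34],
  [-8,-1,-46],
  [-7,-1,-58],
  [-4.7,-1,-69.5],
  [-1.2,-1,-81],
  [3.5,-1,-92],
], twist=[0,0,0,0,0,0,0,0])

```text
time: 11.6
position: [0.568, -0.0961, 0.2766]
tool_rot: [0.482, 0.519, 0.481, -0.517]
contact_force: [3.0, -1.8, 6.5]
grip_width: 0.0118
```

```bash
python3 - <<'E'
from h import *
s=read_state();p=s['position']; print(s['contact_force'].round(2),s['moment'].round(2),s['grip_width'])
h=np.array([.5648,-.1479,.178]);Y=np.array([.0732,.9973,0])
g=p+[0,0,.005]; ry=(g-h)@Y; rz=g[2]-h[2]; r=np.hypot(ry,rz); th0=np.degrees(np.arctan2(rz,ry)); print(p,r,th0)
r=.1136
for th in [58,52,46,40,34,28,22,16,10,5,0,-2]:
    t=np.radians(th); print(th,[round(-(r*np.sin(t)-rz)*1000,1),0,round(-(r*np.cos(t)-ry)*1000,1)])
save('scene','pics/s7.png'); crop('pics/s7.png','pics/s7c.png',350,100,200,200,3)
E
```

```text
[ 3.02 -1.81  6.48] [-0.54 -0.18 -0.02] 0.011762303692363188
[ 0.56798562 -0.09614882  0.27657258] 0.11582376662067334 63.40913108036465
58 [np.float64(7.2), 0, np.float64(-8.4)]
52 [np.float64(14.1), 0, np.float64(-18.1)]
46 [np.float64(21.9), 0, np.float64(-27.1)]
40 [np.float64(30.6), 0, np.float64(-35.2)]
34 [np.float64(40.0), 0, np.float64(-42.3)]
28 [np.float64(50.2), 0, np.float64(-48.5)]
22 [np.float64(61.0), 0, np.float64(-53.5)]
16 [np.float64(72.3), 0, np.float64(-57.4)]
10 [np.float64(83.8), 0, np.float64(-60.0)]
5 [np.float64(93.7), 0, np.float64(-61.3)]
0 [np.float64(103.6), 0, np.float64(-61.8)]
-2 [np.float64(107.5), 0, np.float64(-61.7)]
```

View pics/s7c.png

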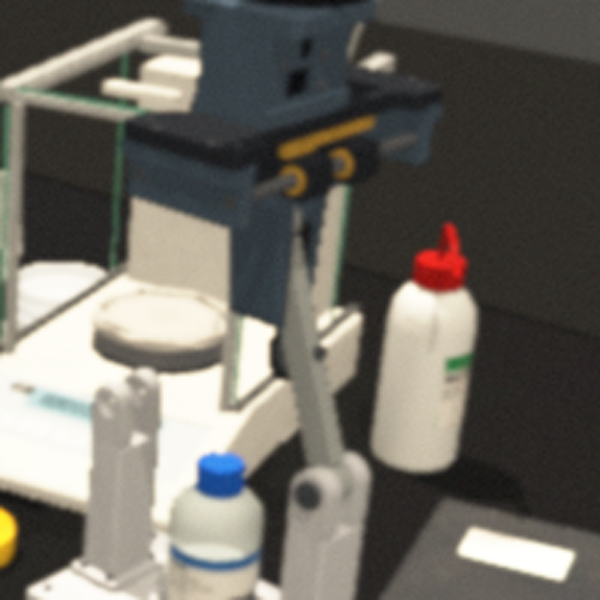

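Request:
move_arm([
  [7,0,-8.5],
  [14,0.3,-18],
  [22,0.3,-27],
  [30.5,0.3,-35],
  [40,0.3,-42.5],
  [50,0.3,-48.5],
  [61,0.3,-53.5],
  [72,0.3,-57.5],
  [84,0.3,-60],
  [93.5,0.3,-61.5],
  [100,0.3,-61.8],
], twist=[0,0,0,0,0,0,0,0,0,0,0])

```text
time: 12.75
position: [0.5729, -0.0302, 0.1785]
tool_rot: [0.481, 0.52, 0.482, -0.516]
contact_force: [-2.8, 0.4, 15.3]
grip_width: 0.0123
```

```bash
python3 - <<'E'
from h import *
s=read_state();p=s['position']; print(s['contact_force'].round(2),s['moment'].round(2),s['grip_width'])
h=np.array([.5648,-.1479,.178]);Y=np.array([.0732,.9973,0])
g=p+[0,0,.005]; ry=(g-h)@Y; rz=g[2]-h[2]; r=np.hypot(ry,rz); th0=np.degrees(np.arctan2(rz,ry)); print(p,r,th0)
save('scene','pics/s8.png'); crop('pics/s8.png','pics/s8c.png',330,150,200,200,3)
E
```

```text
[-2.78  0.45 15.25] [-0.33  0.57 -0.02] 0.012288204219471478
[ 0.5729238  -0.03015393  0.17851881] 0.11815178247499052 2.6772332421808263
```

View pics/s8c.png

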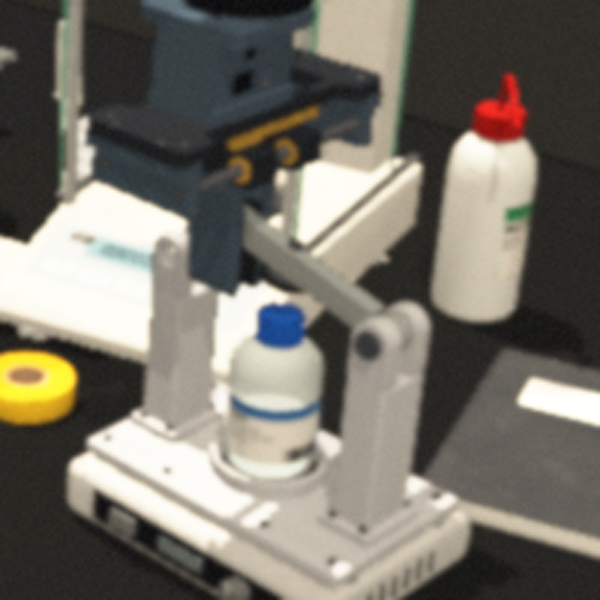

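Request:
move_arm([
  [0,0,0],
  [0,0,0],
  [0,0,0],
  [0,0,0],
  [-15,0,3],
  [-40,0,8],
  [-65,0,8],
  [-70,0,8],
], twist=[0,0,0,0,0,0,0,0], hand=0.35)

```text
time: 13.6
position: [0.5724, -0.0371, 0.2498]
tool_rot: [0.481, 0.521, 0.482, -0.514]
contact_force: [0.2, 0.2, 0.1]
grip_width: 0.0321
```

Request:
move_arm([
  [0,0,0],
  [0,0,0],
  [0,0,0],
  [0,0,0],
], twist=[0,0,0,0], hand=0)

```text
time: 14.0
position: [0.5718, -0.0369, 0.2485]
tool_rot: [0.48, 0.521, 0.483, -0.515]
contact_force: [0.6, -0.7, 0.2]
grip_width: 0.0026
```

```bash
python3 - <<'E'
from h import *
s=read_state();p=s['position']; print(s['contact_force'].round(2),s['moment'].round(2),s['grip_width'],p)
save('scene','pics/s9.png'); crop('pics/s9.png','pics/s9c.png',330,150,200,200,3); save('wrist','pics/w9.png')
E
```

```text
[ 0.56 -0.69  0.21] [-0.07  0.08  0.01] 0.002608227271835376 [ 0.57184819 -0.03686488  0.24852776]
```

View pics/s9c.png

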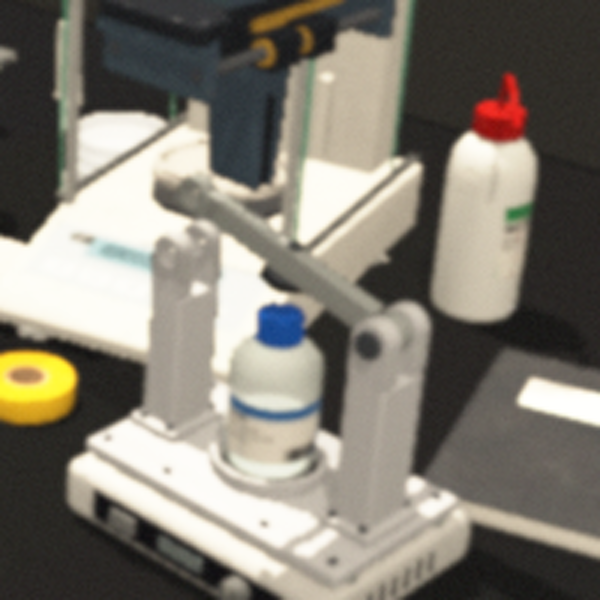

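View pics/w9.png

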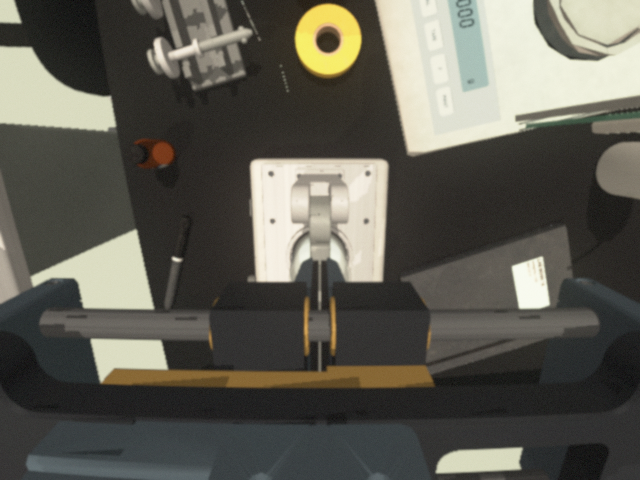

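Request:
move_arm([
  [6,0,0],
  [12,0,0],
  [18,0,0],
  [23,0,0],
  [28,0,0],
  [33,0,0],
  [38,0,0],
  [42,0,0],
  [45,0,0],
  [46,0,0],
  [46,0,0],
], twist=[0,0,0,0,0,0,0,0,0,0,0])

```text
time: 15.2
position: [0.5723, -0.0368, 0.2028]
tool_rot: [0.481, 0.521, 0.483, -0.515]
contact_force: [0.8, 0.3, 1.2]
grip_width: 0.0005
```

```bash
python3 - <<'E'
from h import *
go([.57,-.0369,.2],-4.2); s=read_state(); print(s['contact_force'].round(2),s['moment'].round(2))
save('scene','pics/s10.png'); crop('pics/s10.png','pics/s10c.png',330,150,200,200,3)
E
```

```text
offset mm [ 2.8 -2.3  0.3] twist 0.06 | cur [ 0.5723 -0.0368  0.2028] yaw -4.14 dist 4.0
[0.76 0.33 1.21] [-0.1   0.07 -0.04]
```

View pics/s10c.png

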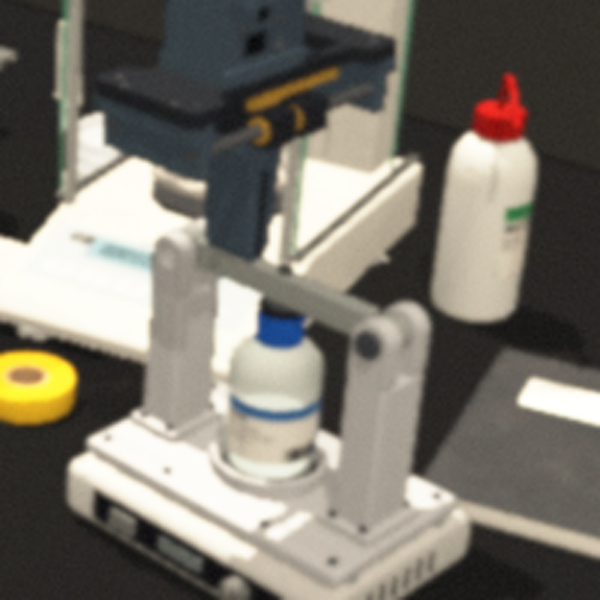

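Request:
move_arm([
  [1,0,0],
  [2,0,0],
  [3,0,0],
  [3.5,0,0],
], twist=[0,0,0,0])

```text
time: 15.65
position: [0.5725, -0.0368, 0.2012]
tool_rot: [0.481, 0.521, 0.482, -0.514]
contact_force: [-3.5, 0.4, 10.2]
grip_width: 0.0002
```

Request:
move_arm([
  [1.5,0,0],
  [2,0,0],
  [2,0,0],
  [-20,0,0],
  [-60,0,0],
  [-100,0,0],
  [-125,0,0],
  [-130,0,0],
  [-130,0,0],
], twist=[0,0,0,0,0,0,0,0,0])

```text
time: 16.55
position: [0.5718, -0.0378, 0.3314]
tool_rot: [0.482, 0.521, 0.482, -0.514]
contact_force: [-0.2, -0.3, 0.1]
grip_width: 0.0005
```

```bash
python3 - <<'E'
from h import *
go([.47,.14,.2],10); s=read_state(); print(s['time'],s['contact_force'].round(2),s['qpos'].round(2))
np.savez('pics/w11.npz',*P('wrist'));save('wrist','pics/w11.png')
save('scene','pics/s11.png'); crop('pics/s11.png','pics/s11c.png',340,200,160,150,5)
E
```

```text
offset mm [ 131.9 -115.2 -169. ] twist -14.14 | cur [ 0.5718 -0.0378  0.3314] yaw -4.14 dist 243.0
16.55 [-0.15 -0.29  0.13] [-0.09  0.27  1.38  0.01  1.49 -0.02]
```

View pics/s11c.png

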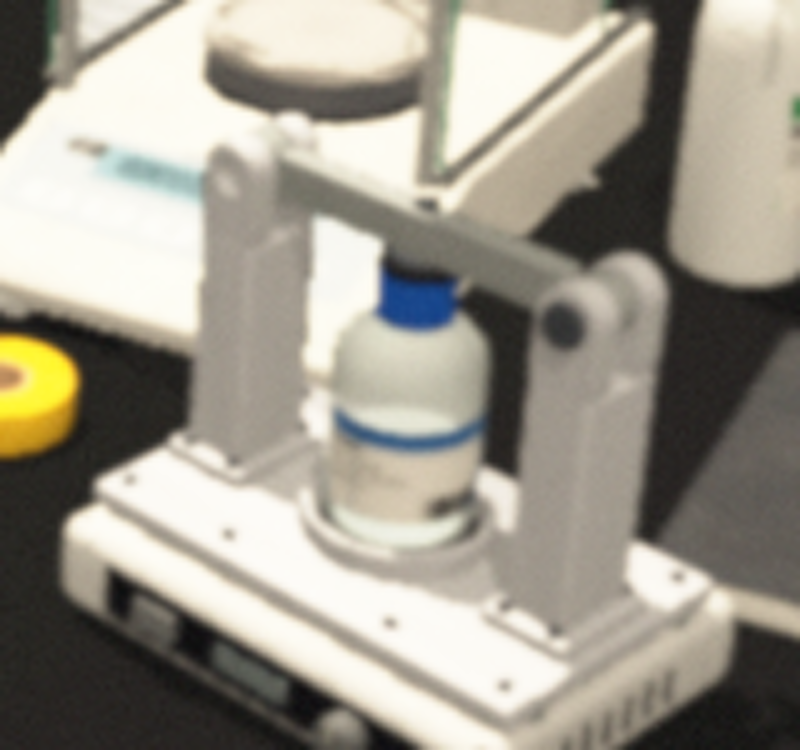

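View pics/w11.png

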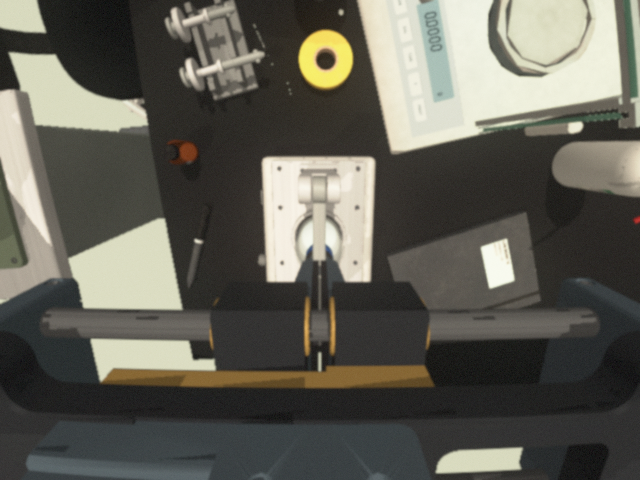

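```bash
python3 - <<'E'
from h import *
go([.435,.137,.19],10)
print('scene hole pred',proj('scene',[[.5568,.0031,.178]]), 'seen',[(228.5+.5)/5-.5+340,(178.5)/5-.5+200])
E
```

```text
offset mm [ 140.2 -148.6 -163.3] twist -14.14 | cur [ 0.571  -0.0377  0.3293] yaw -4.14 dist 262.0
scene hole pred [[383.55536934 233.1932937 ]] seen [385.3, 235.2]
```

Request:
move_arm([
  [0,-8,-9],
  [1,-25,-28],
  [3,-47,-52],
  [10,-72,-79],
  [25,-98,-108],
  [45,-120,-132],
  [70,-136,-149],
  [95,-145,-159],
  [120,-148,-162],
  [135,-148.5,-163],
  [140,-148.5,-163],
  [140,-148.5,-163],
], twist=[-1,-3,-5,-7,-9,-11,-13,-14,-14,-14,-14,-14], hand=0.4)

```text
time: 17.85
position: [0.4339, 0.1367, 0.1892]
tool_rot: [0.54, 0.457, 0.543, -0.453]
contact_force: [-0.0, 0.3, -0.4]
grip_width: 0.0364
```

```bash
python3 - <<'E'
from h import *
go([.43,.136,.19],10); s=read_state(); print(s['time'],s['contact_force'].round(2))
np.savez('pics/w12.npz',*P('wrist'));save('wrist','pics/w12.png')
crop('pics/w12.png','pics/w12c.png',230,160,200,150,4)
E
```

```text
offset mm [-0.9 -4.  -0. ] twist -0.1 | cur [0.4339 0.1367 0.1892] yaw 9.9 dist 4.0
17.85 [-0.    0.35 -0.36]
```

View pics/w12.png

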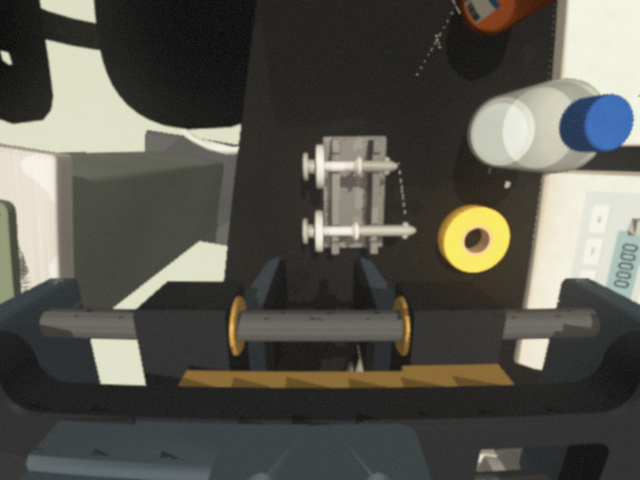

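View pics/w12c.png

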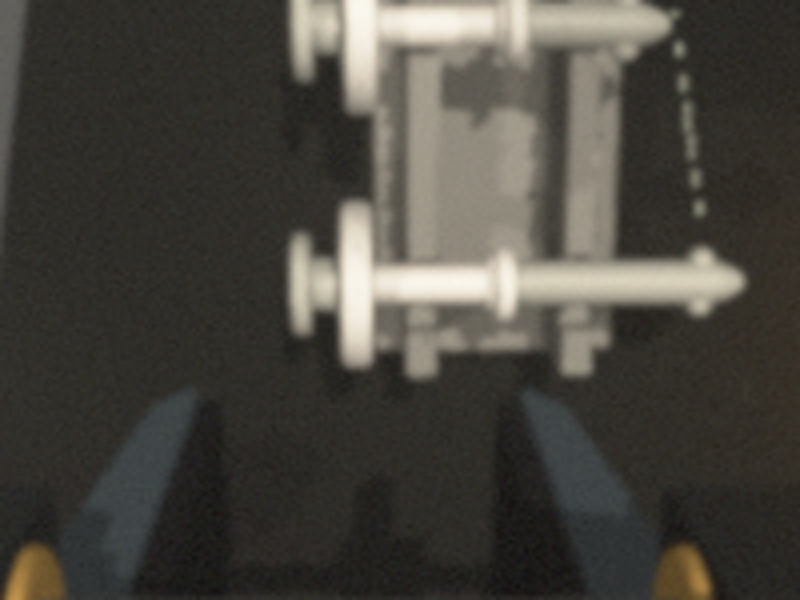

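```bash
python3 - <<'E'
from h import *
pw=Pl('pics/w12.npz'); C=lambda u,v:[(u+.5)/4-.5+230,(v+.5)/4-.5+160]
im=cv2.cvtColor(cv2.imread('pics/w12.png'),cv2.COLOR_BGR2GRAY)
# shank axis: bright rows centroid for columns along shank
sub=im[200:260,295:425].astype(float)
pts=[]
for u in list(range(327,352,2))+list(range(362,400,3)):
    col=im[215:248,u].astype(float); w=np.clip(col-150,0,None)
    if w.sum()>0: pts.append([u,(w*np.arange(215,248)).sum()/w.sum()])
pts=np.array(pts); print(pts.round(1).tolist())
fit=np.polyfit(pts[:,0],pts[:,1],1); print(fit)
b,d,c,n=[C(u,283)[0] for u in(290,374,516,745)]
L=[[u,np.polyval(fit,u)] for u in(b,d,c,n)]
W=onz('wrist',L,.046,pw); print(L,W.round(4)); 
print('yaw',np.degrees(np.arctan2(*(W[3]-W[0])[[1,0]])),'lens',np.linalg.norm(W-W[0],axis=1))
p2=[ray('wrist',[L[3]],pw),ray('top',[[295.1,240.9]])]; print(tri(p2))
E
```

```text
[[327.0, 230.1], [329.0, 230.4], [331.0, 230.5], [333.0, 230.4], [335.0, 230.1], [337.0, 230.2], [339.0, 230.3], [341.0, 230.3], [343.0, 230.2], [345.0, 230.2], [347.0, 230.2], [349.0, 230.2], [351.0, 230.1], [362.0, 229.9], [365.0, 229.9], [368.0, 229.9], [371.0, 229.9], [374.0, 229.6], [377.0, 229.8], [380.0, 229.8], [383.0, 229.8], [386.0, 229.8], [389.0, 229.8], [392.0, 229.8], [395.0, 229.8], [398.0, 229.8]]
[-9.28986339e-03  2.33375539e+02]
[[302.125, np.float64(230.56883885134891)], [323.125, np.float64(230.3737517201914)], [358.625, np.float64(230.04396156990126)], [415.875, np.float64(229.51211689091224)]] [[0.4196 0.1366 0.046 ]
 [0.4385 0.1401 0.046 ]
 [0.4704 0.1459 0.046 ]
 [0.5222 0.1555 0.046 ]]
yaw 10.447879332269352 lens [0.         0.01919296 0.05165895 0.10436397]
(array([0.51973576, 0.15423965, 0.04732325]), [np.float64(0.0025349430369811144), np.float64(0.002534943036981249)])
```

```bash
python3 - <<'E'
from h import *
go([.4289,.1384,.10],10.4)
E
```

```text
offset mm [90.1 -5.8 -2. ] twist -0.52 | cur [0.4348 0.1367 0.1901] yaw 9.88 dist 90.0
```

Request:
move_arm([
  [5,-2,-1],
  [20,-4,-2],
  [45,-6,-2],
  [68,-6,-2],
  [84,-6,-2],
  [89,-6,-2],
  [90,-6,-2],
  [90,-6,-2],
], twist=[-0.2,-0.5,-0.5,-0.5,-0.5,-0.5,-0.5,-0.5], hand=0.33)

```text
time: 18.7
position: [0.4294, 0.1385, 0.1008]
tool_rot: [0.542, 0.456, 0.544, -0.45]
contact_force: [-0.1, 0.5, 0.1]
grip_width: 0.03
```

```bash
python3 - <<'E'
from h import *
go([.4289,.1384,.066],10.4)
np.savez('pics/w13.npz',*P('wrist'));save('wrist','pics/w13.png')
crop('pics/w13.png','pics/w13c.png',230,180,200,150,4)
E
```

```text
offset mm [34.8 -0.7  0.2] twist -0.03 | cur [0.4294 0.1385 0.1008] yaw 10.37 dist 35.0
```

View pics/w13c.png

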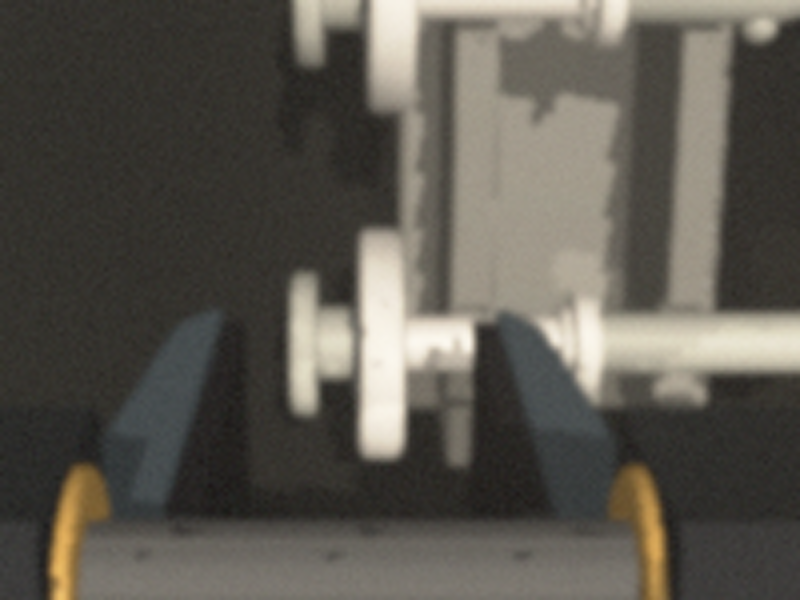

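```bash
python3 - <<'E'
from h import *
pw=Pl('pics/w13.npz'); p,Rm=quat(); C=lambda u,v:[(u+.5)/4-.5+230,(v+.5)/4-.5+180]
for z in(.046,.058,.065): print(z,proj('wrist',[[p[0],p[1],z]],pw),onz('wrist',[C(347,342)],z,pw))
print(C(347,342),C(590,345),C(440,342))
p0=Pl('pics/w12.npz'); C0=lambda u,v:[(u+.5)/4-.5+230,(v+.5)/4-.5+160]
# two-view triangulation of button centre-top end, disc centre, collar
for nm,a,b in[('btn',(302,284),(303,343)),('disc',(356,284),(382,344)),('collar',(508,283),(590,346))]:
    print(nm,tri([ray('wrist',[C0(*a)],p0),ray('wrist',[C(*b)],pw)]))
E
```

```text
0.046 [[316.99246967 265.00692002]] [[0.42906374 0.13835751 0.046     ]]
0.058 [[316.9701473  271.31789767]] [[0.42835314 0.14248733 0.058     ]]
0.065 [[316.95601015 275.3282922 ]] [[0.42793863 0.1448964  0.065     ]]
[316.375, 265.125] [377.125, 265.875] [339.625, 265.125]
btn (array([0.42212139, 0.13702502, 0.04625426]), [np.float64(0.00020519233066925528), np.float64(0.00020519233066923818)])
disc (array([0.43453149, 0.13963733, 0.04791185]), [np.float64(0.00014507509606275784), np.float64(0.0001450750960629242)])
collar (array([0.4680165 , 0.1460933 , 0.04984402]), [np.float64(8.480789424170682e-05), np.float64(8.480789424172654e-05)])
```

Request:
move_arm([
  [4,-1.2,0],
  [12,-1.2,0],
  [22,-1.2,0],
  [30,-1.2,0],
  [34,-1.2,0],
  [35,-1.2,0],
  [35,-1.2,0],
], twist=[0,0,0,0,0,0,0])

```text
time: 19.45
position: [0.4284, 0.1386, 0.0657]
tool_rot: [0.542, 0.456, 0.544, -0.45]
contact_force: [0.7, 0.6, 0.0]
grip_width: 0.0302
```

```bash
python3 - <<'E'
from h import *
go([.4289,.1384,.066],10.4);s=read_state();print(s['contact_force'].round(2),s['grip_width'])
np.savez('pics/w14.npz',*P('wrist'));save('wrist','pics/w14.png')
crop('pics/w14.png','pics/w14c.png',230,180,200,150,4)
E
```

```text
offset mm [-0.3  0.5  0.2] twist -0.02 | cur [0.4284 0.1386 0.0657] yaw 10.38 dist 1.0
[0.73 0.6  0.05] 0.030202283920550736
```

View pics/w14c.png

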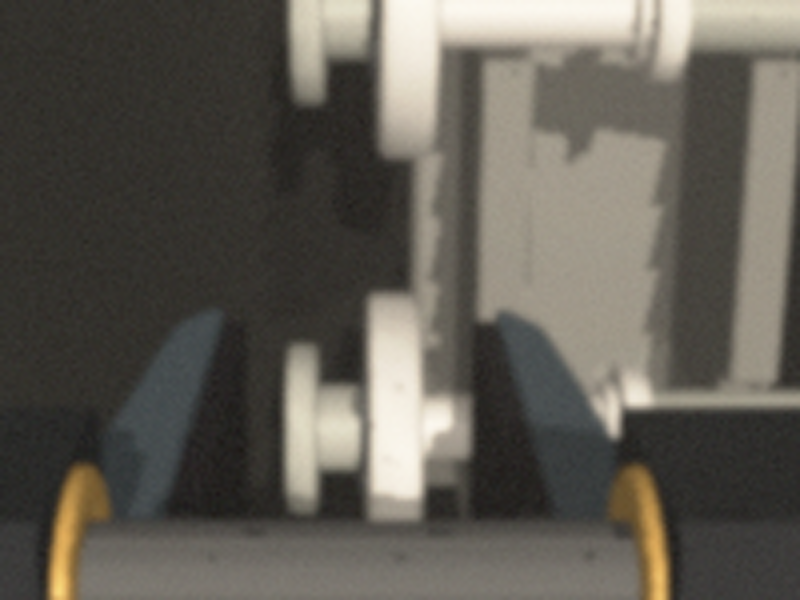

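Request:
move_arm([
  [0,-0.5,0],
  [0,-0.5,0],
  [0,-0.5,0],
  [0,-0.5,0],
  [0,-0.5,0],
  [0,-0.5,0],
], twist=[0,0,0,0,0,0], hand=0, newtons=30)

```text
time: 20.1
position: [0.4281, 0.1385, 0.066]
tool_rot: [0.542, 0.456, 0.544, -0.45]
contact_force: [0.2, -0.6, -0.6]
grip_width: 0.0124
```

```bash
python3 - <<'E'
from h import *
go([.4289,.1384,.066],10.4);s=read_state();print(s['contact_force'].round(2),s['grip_width'])
save('wrist','pics/w15.png')
crop('pics/w15.png','pics/w15c.png',230,180,200,150,4)
save('scene','pics/s15.png'); crop('pics/s15.png','pics/s15c.png',230,200,160,120,5)
E
```

```text
offset mm [-0.   0.8  0.3] twist -0.03 | cur [0.4281 0.1385 0.066 ] yaw 10.37 dist 1.0
[ 0.19 -0.62 -0.56] 0.01237014348001167
```

View pics/w15c.png

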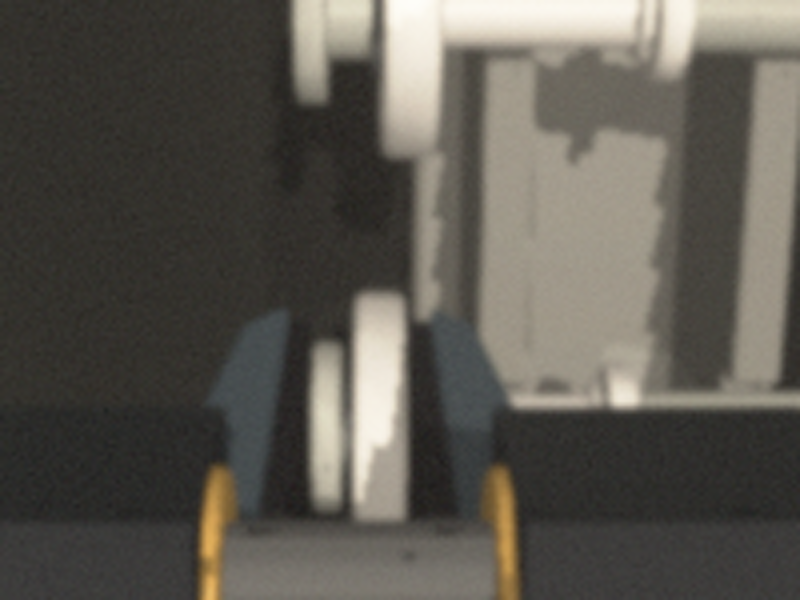

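View pics/s15c.png

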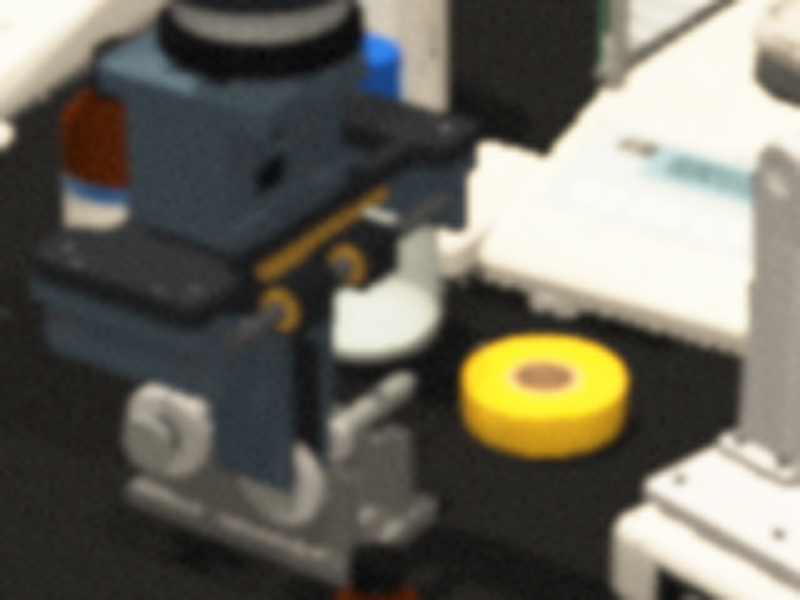

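Request:
move_arm([
  [-3,0,0],
  [-10,0,0],
  [-25,0,0],
  [-50,0,0],
  [-80,0,0],
  [-110,0,0],
  [-135,0,0],
  [-148,0,0],
  [-150,0,0],
  [-150,0,0],
], twist=[0,0,0,0,0,0,0,0,0,0])

```text
time: 21.2
position: [0.4273, 0.1373, 0.2161]
tool_rot: [0.543, 0.456, 0.544, -0.45]
contact_force: [0.4, -0.1, -1.1]
grip_width: 0.0122
```

```bash
python3 - <<'E'
from h import *
s=read_state();print(s['contact_force'].round(2),s['grip_width'],s['position'])
p,Rm=quat(); go([.5,0.05,.216],-4.2)
np.savez('pics/w16.npz',*P('wrist'));save('wrist','pics/w16.png')
crop('pics/w16.png','pics/w16c.png',230,160,200,150,4)
save('scene','pics/s16.png'); crop('pics/s16.png','pics/s16c.png',230,130,160,120,5)
E
```

```text
[ 0.42 -0.07 -1.1 ] 0.012202759633915178 [0.42726145 0.13727451 0.21613948]
offset mm [-0.2 55.8 98.9] twist 14.57 | cur [0.4273 0.1373 0.2161] yaw 10.37 dist 114.0
```

View pics/w16c.png

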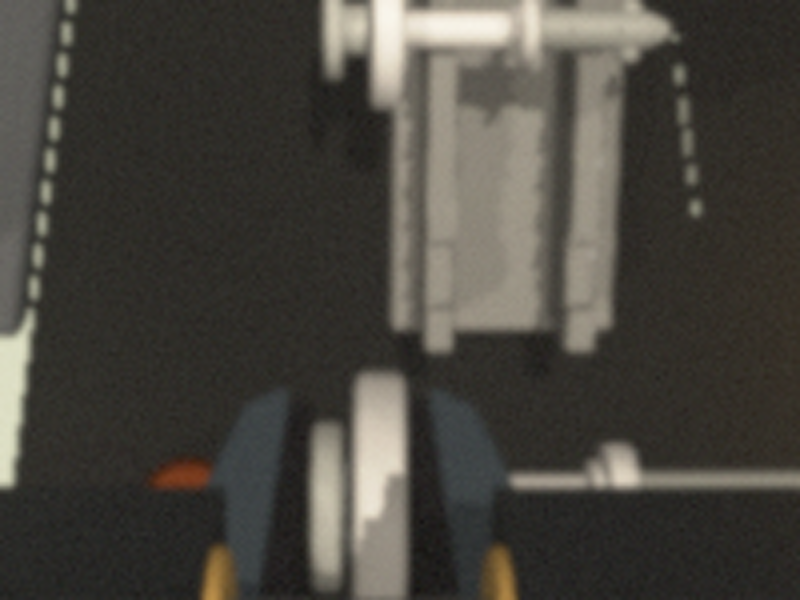

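View pics/s16c.png

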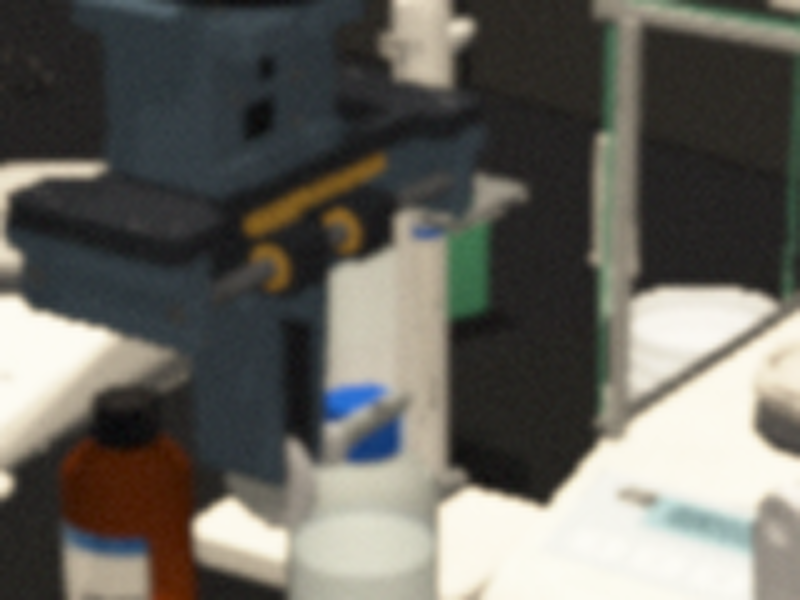

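```bash
python3 - <<'E'
from h import *
p,Rm=quat(); T=lambda a:p+Rm.apply(a)
for nm,a in[('nose',(.02,.0912,0)),('nose+3mm down',(.023,.0912,0)),('collar top',(.011,.037,0)),('shank40',(.02,.070,0))]: print(nm,T(a).round(4),'scene',proj('scene',[T(a)]).round(1),'crop',((proj('scene',[T(a)])-[230,130])*5).round(0),'top',proj('top',[T(a)]).round(1))
im=save('top','pics/t16.png'); crop('pics/t16.png','pics/t16c.png',230,200,120,90,6)
E
```

```text
nose [0.5165 0.1537 0.1954] scene [[309.3 207.7]] crop [[397. 389.]] top [[290.8 230.3]]
nose+3mm down [0.5165 0.1537 0.1924] scene [[309.3 209.2]] crop [[397. 396.]] top [[290.9 230.6]]
collar top [0.4632 0.1439 0.2042] scene [[292.7 212.9]] crop [[313. 415.]] top [[295.9 257.2]]
shank40 [0.4957 0.1499 0.1953] scene [[303.  211.4]] crop [[365. 407.]] top [[292.9 241. ]]
```

View pics/t16c.png

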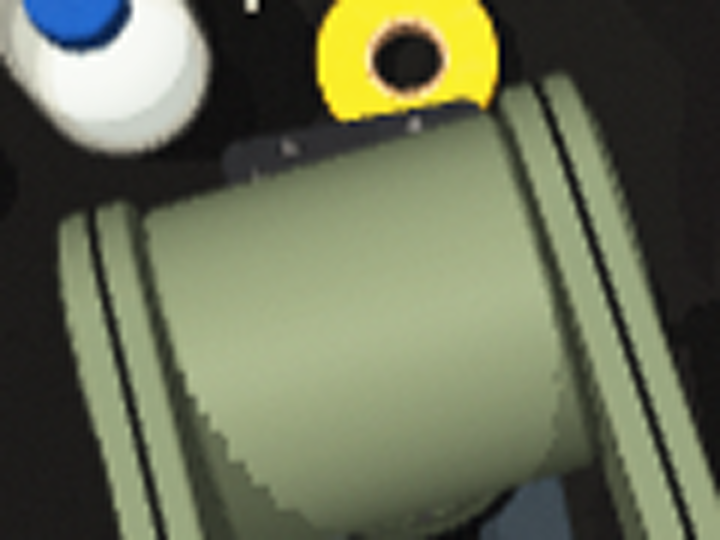

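```bash
python3 - <<'E'
from h import *
go([.4511,.0112,.198],-4.2)
crop('pics/w11.png','pics/w11c.png',255,150,130,100,6)
E
```

```text
offset mm [ 16.1   1.3 128.4] twist 14.57 | cur [0.4267 0.1371 0.215 ] yaw 10.37 dist 129.0
```

View pics/w11c.png

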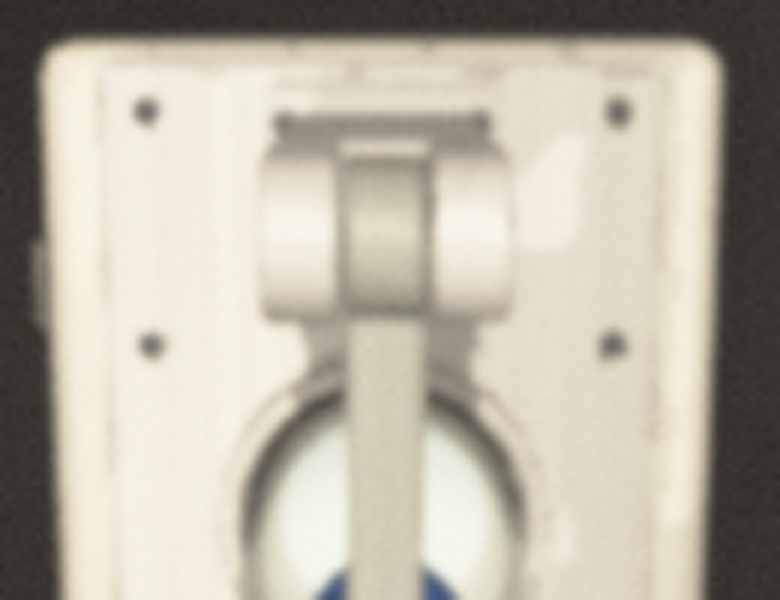

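```bash
python3 - <<'E'
from h import *
pw=Pl('pics/w11.npz'); C=lambda u,v:[(u+.5)/6-.5+255,(v+.5)/6-.5+150]
print(onz('wrist',[C(262,234),C(510,234),C(386,234)],.178,pw).round(4), onz('wrist',[C(262,234),C(510,234)],.191,pw).round(4))
print('screws',onz('wrist',[C(147,111),C(619,111),C(152,346),C(613,346)],.054,pw).round(4))
n=np.array([.5703,-.0729,0]); a=np.radians(-4.2); X=np.array([np.cos(a),np.sin(a),0]);Y=np.array([-np.sin(a),np.cos(a),0])
print('pred fork centre',n+.075*Y,'front',n+.075*Y-.019*X,'screws37.5 mid',n+.0375*Y)
E
```

```text
[[0.5576 0.0033 0.178 ]
 [0.5954 0.0006 0.178 ]
 [0.5765 0.002  0.178 ]] [[0.5584 0.0047 0.191 ]
 [0.5946 0.0021 0.191 ]]
screws [[ 0.5278  0.0179  0.054 ]
 [ 0.6272  0.0107  0.054 ]
 [ 0.5239 -0.032   0.054 ]
 [ 0.6236 -0.0393  0.054 ]]
pred fork centre [0.57579286 0.00189859 0.        ] front [0.55684389 0.00329011 0.        ] screws37.5 mid [ 0.57304643 -0.03550071  0.        ]
```

Request:
move_arm([
  [0,0,5],
  [0,0,18],
  [0,0,38],
  [0,0,62],
  [0,0,86],
  [0,0,106],
  [0,0.5,120],
  [4,1,127],
  [10,1.3,128.4],
  [15,1.3,128.4],
  [16,1.3,128.4],
  [16,1.3,128.4],
], twist=[1,3,5,7,9,11,13,14.5,14.6,14.6,14.6,14.6])

```text
time: 22.55
position: [0.4509, 0.0117, 0.1977]
tool_rot: [0.48, 0.52, 0.483, -0.516]
contact_force: [-0.2, 0.3, -1.3]
grip_width: 0.012
```

```bash
python3 - <<'E'
from h import *
go([.4511,.0111,.198],-4.2);s=read_state();print(s['time'],s['contact_force'].round(2),s['grip_width'])
np.savez('pics/w17.npz',*P('wrist'));save('wrist','pics/w17.png')
save('scene','pics/s17.png'); crop('pics/s17.png','pics/s17c.png',320,180,110,90,7)
crop('pics/w17.png','pics/w17c.png',280,180,160,120,5)
E
```

```text
offset mm [-0.3  0.3  0.6] twist 0.03 | cur [0.4509 0.0117 0.1977] yaw -4.17 dist 1.0
22.55 [-0.18  0.28 -1.27] 0.011995855375396852
```

View pics/s17c.png

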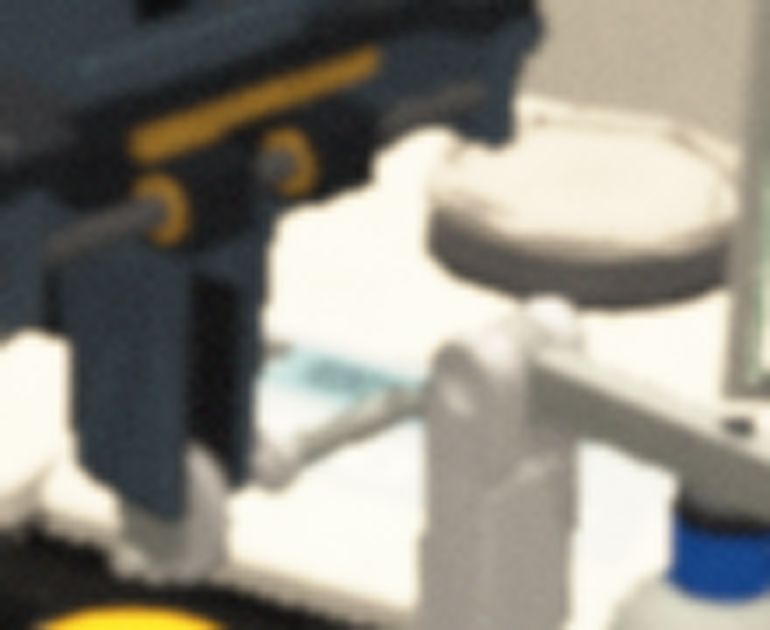

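View pics/w17c.png

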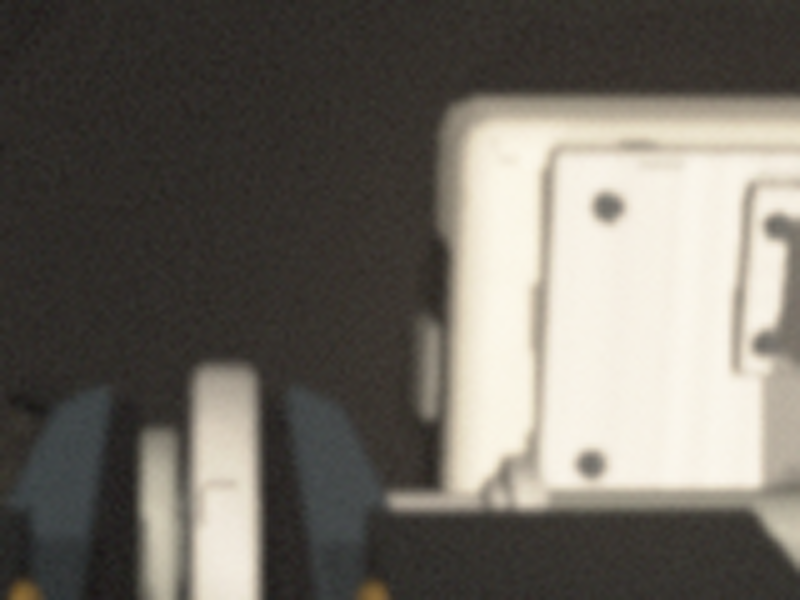

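```bash
python3 - <<'E'
from h import *
p,Rm=quat(); T=lambda a:p+Rm.apply(a)
q=lambda w:((proj('scene',[w])-[320,180]+.5)*7-.5).round(0)[0]
for nm,w in[('nose',T((.02,.0912,0))),('nose dn2',T((.022,.0912,0))),('nose y+2 (z-2)',T((.02,.0912,-.002))),('collar front',T((.02,.0382,0))),('sh',T((.02,.065,0))),('hole',[.5568,.0033,.178])]: print(nm,np.round(w,4),q(w))
im=cv2.imread('pics/s17.png')[215:255,350:400]; cv2.imwrite('pics/s17z.png',cv2.resize(im,None,fx=15,fy=15,interpolation=cv2.INTER_CUBIC))
q2=lambda w:((proj('scene',[w])-[350,215]+.5)*15-.5).round(0)[0]
for nm,w in[('nose',T((.02,.0912,0))),('collar front',T((.02,.0382,0))),('hole',[.5568,.0033,.178])]: print(nm,q2(w))
E
```

```text
nose [0.5422 0.0051 0.1783] [406. 389.]
nose dn2 [0.5422 0.0051 0.1763] [406. 396.]
nose y+2 (z-2) [0.5424 0.0071 0.1783] [401. 387.]
collar front [0.4893 0.009  0.1782] [261. 451.]
sh [0.5161 0.007  0.1783] [336. 419.]
hole [0.5568 0.0033 0.178 ] [447. 375.]
nose [422. 310.]
collar front [110. 442.]
hole [509. 279.]
```

View pics/s17z.png

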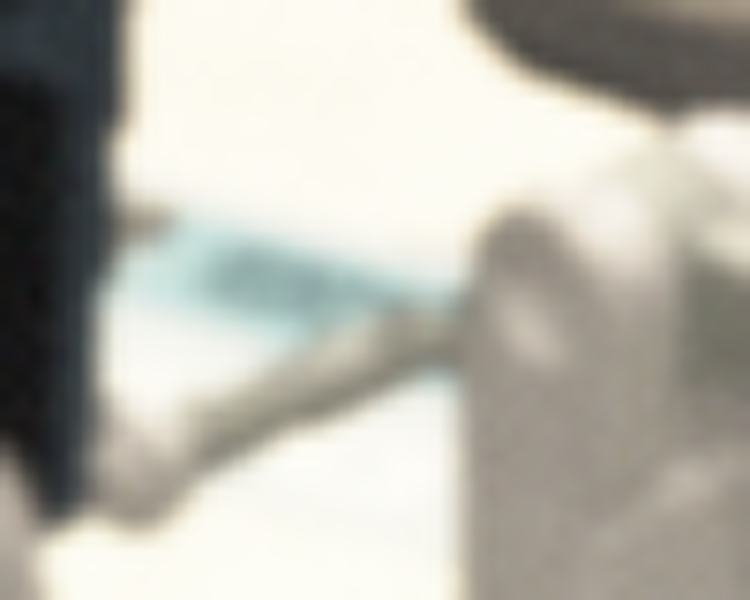

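```bash
python3 - <<'E'
from h import *
from scipy.ndimage import gaussian_filter1d
im=cv2.cvtColor(cv2.imread('pics/s17.png'),cv2.COLOR_BGR2GRAY).astype(float)
p,Rm=quat(); T=lambda a:p+Rm.apply(a)
# predicted silhouette bottom/top edges of shank: cylinder r=5 about axis y in tool; view dir
c,_=ray('scene',[[320,240]])
ax=Rm.apply([0,1,0])
def edge(y,s,pt=0.02):
    o=T((pt,y,0)); v=c-o; n=np.cross(ax,v); n/=np.linalg.norm(n); 
    if n[2]<0:n=-n
    return proj('scene',[o+s*.005*n])[0]
ys=np.linspace(.04,.085,30)
B=np.array([edge(y,-1) for y in ys]);A=np.array([edge(y,1) for y in ys])
for u in range(364,381,1):
    col=im[225:252,u]; up=cv2.resize(col.reshape(-1,1),None,fx=1,fy=10,interpolation=cv2.INTER_CUBIC).ravel(); g=np.gradient(gaussian_filter1d(up,6))
    vb=225+(np.argmax(g)+.5)/10-.5; va=225+(np.argmin(g)+.5)/10-.5
    print(u,'top',round(va,2),'bot',round(vb,2),'pred',np.interp(u,A[:,0],A[:,1]).round(2),np.interp(u,B[:,0],B[:,1]).round(2))
E
```

```text
364 top 241.25 bot 245.95 pred 237.9 244.03
365 top 240.75 bot 245.45 pred 237.48 243.61
366 top 230.75 bot 244.95 pred 237.07 243.18
367 top 230.85 bot 244.35 pred 236.65 242.75
368 top 230.95 bot 243.75 pred 236.23 242.33
369 top 231.45 bot 243.25 pred 235.81 241.9
370 top 231.65 bot 242.95 pred 235.39 241.47
371 top 231.95 bot 242.75 pred 234.97 241.04
372 top 239.45 bot 242.35 pred 234.56 240.62
373 top 232.45 bot 241.95 pred 234.14 240.19
374 top 232.75 bot 241.45 pred 233.72 239.76
375 top 233.25 bot 240.95 pred 233.64 239.34
376 top 233.75 bot 240.45 pred 233.64 238.91
377 top 233.95 bot 240.15 pred 233.64 238.75
378 top 233.95 bot 239.75 pred 233.64 238.75
379 top 233.95 bot 239.75 pred 233.64 238.75
380 top 233.75 bot 239.75 pred 233.64 238.75
```

```bash
python3 - <<'E'
from h import *
im=cv2.imread('pics/s11.png')[215:255,365:405]; big=cv2.resize(im,None,fx=18,fy=18,interpolation=cv2.INTER_CUBIC)
big=cv2.convertScaleAbs(big,alpha=1.6,beta=-120)
a=np.radians(-4.2); X=np.array([np.cos(a),np.sin(a),0]);Y=np.array([-np.sin(a),np.cos(a),0]);Z=np.array([0,0,1.])
h=np.array([.5568,.0033,.178]); t=np.linspace(0,2*np.pi,60)
big2=big.copy()
for r,x,col in[(.006,0,(0,0,255)),(.013,0,(0,255,0)),(.006,.012,(255,0,0))]:
    w=h+x*X+r*(np.cos(t)[:,None]*Y+np.sin(t)[:,None]*Z)
    uv=proj('scene',w)+[1.7,2.0]
    cv2.polylines(big2,[(((uv-[365,215]+.5)*18-.5)).astype(np.int32)],True,col,1)
cv2.imwrite('pics/s11z.png',np.hstack([big[:,:390*1],big2[:,:390]])[:600])
E
```

```text
(no output)
```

View pics/s11z.png

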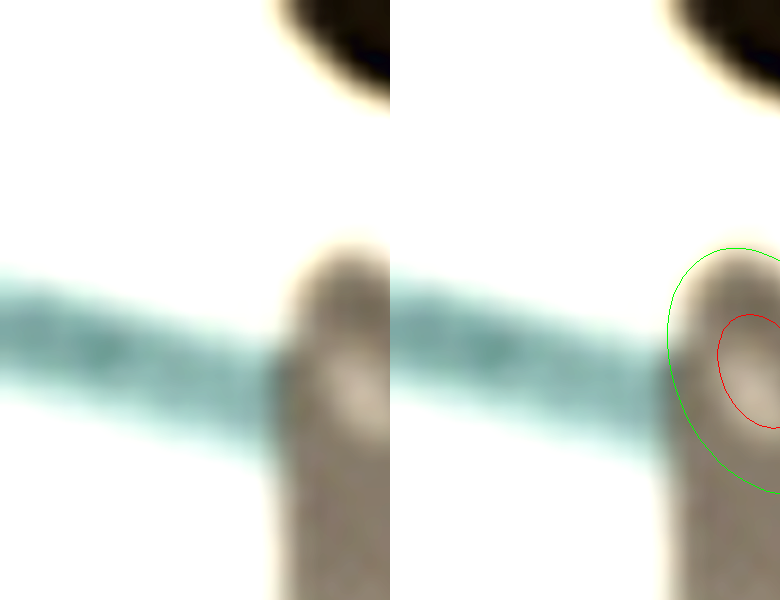

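```bash
python3 - <<'E'
from h import *
from scipy.ndimage import gaussian_filter1d
im=cv2.cvtColor(cv2.imread('pics/s11.png'),cv2.COLOR_BGR2GRAY).astype(float)
a=np.radians(-4.2); X=np.array([np.cos(a),np.sin(a),0]);Y=np.array([-np.sin(a),np.cos(a),0]);Z=np.array([0,0,1.])
h=np.array([.5568,.0033,.178])
def ext(v,n=10): return gaussian_filter1d(cv2.resize(v.reshape(-1,1),None,fx=1,fy=n,interpolation=cv2.INTER_CUBIC).ravel(),5)
# left edge of post at rows 244..254
zs=np.linspace(.11,.18,30); L=proj('scene',[h+.013*Y+(z-.178)*Z for z in zs]); Rr=proj('scene',[h-.013*Y+(z-.178)*Z for z in zs])
for v in range(240,268,3):
    r=ext(im[v,372:390]); k=np.argmin(np.gradient(r)); print('row',v,'left obs',round(372+(k+.5)/10-.5,2),'pred',np.interp(v,L[::-1,1],L[::-1,0]).round(2))
t=np.linspace(0,np.pi,60); uv=proj('scene',h+.013*(np.cos(t)[:,None]*Y+np.sin(t)[:,None]*Z)); k=np.argmin(uv[:,1]);print('top pred',uv[k])
for u in range(381,392):
    r=ext(im[222:236,u]); k=np.argmin(np.gradient(r)); o=np.argsort(uv[:,0]);print('col',u,'top obs',round(222+(k+.5)/10-.5,2),'pred',np.interp(u,uv[o,0],uv[o,1]).round(2))
print(im[226:246,380:394].astype(int))
E
```

```text
row 240 left obs 379.85 pred 377.74
row 243 left obs 380.25 pred 377.58
row 246 left obs 380.35 pred 377.42
row 249 left obs 380.35 pred 377.26
row 252 left obs 380.35 pred 377.1
row 255 left obs 380.15 pred 376.94
row 258 left obs 379.35 pred 376.77
row 261 left obs 379.35 pred 376.61
row 264 left obs 379.35 pred 376.49
row 267 left obs 379.05 pred 376.49
top pred [382.02804413 226.30484484]
col 381 top obs 233.65 pred 226.47
col 382 top obs 229.55 pred 226.31
col 383 top obs 228.85 pred 226.42
col 384 top obs 228.75 pred 226.76
col 385 top obs 229.05 pred 227.35
col 386 top obs 229.55 pred 228.21
col 387 top obs 230.25 pred 229.42
col 388 top obs 231.05 pred 231.24
col 389 top obs 231.65 pred 235.16
col 390 top obs 231.75 pred 235.16
col 391 top obs 232.75 pred 235.16
[[252 252 252 251 251 250 251 251 250 245 240 233 229 227]
 [252 252 250 249 246 245 247 250 249 247 243 237 231 226]
 [251 250 245 234 229 231 239 246 249 248 246 243 235 226]
 [250 245 227 197 186 198 215 235 243 245 244 242 236 224]
 [246 228 191 166 156 163 178 206 229 237 239 238 232 220]
 [239 209 172 152 146 14
[... 161 characters left out ...]
5 160 163 168 164 154 151 152 161 171 178 176 172]
 [157 149 157 175 181 177 169 157 152 154 165 165 166 164]
 [152 149 157 172 188 190 176 160 153 155 157 162 157 159]
 [155 149 151 167 186 190 184 168 155 154 154 157 157 155]
 [158 148 151 159 174 183 184 172 157 154 155 156 154 153]
 [168 154 153 153 159 166 168 164 154 153 156 156 156 152]
 [183 157 153 153 152 155 154 155 152 153 154 156 155 150]
 [196 161 151 151 153 153 152 152 152 154 155 156 154 151]
 [203 167 151 150 152 153 153 154 151 152 153 152 155 153]
 [208 164 149 151 152 153 153 152 153 152 155 153 153 153]
 [210 166 152 151 151 154 154 152 150 152 154 156 153 153]
 [215 168 154 151 152 152 154 152 151 152 158 151 151 154]]
```

```bash
python3 - <<'E'
from h import *
from scipy.ndimage import gaussian_filter1d
pw=Pl('pics/w17.npz'); p,Rm=quat()
T=lambda a:p+Rm.apply(a)
cw,_=ray('wrist',[[320,240]],pw); ax=Rm.apply([0,1,0])
def sil(y,r,lat,ht):
    o=T((ht,y,lat)); v=cw-o; n=np.cross(ax,v); n/=np.linalg.norm(n)
    if n@Rm.apply([0,0,1])>0:n=-n
    return proj('wrist',[o+r*n],pw)[0]
for nm,y,r in[('disc',.003,.019),('neck',.02,.0045),('collar',.036,.009),('shank',.06,.005)]:
    print(nm,[sil(y,r,l,h).round(1).tolist() for l,h in((0,.02),(0,.017),(-.001,.02))])
im=cv2.cvtColor(cv2.imread('pics/w17.png'),cv2.COLOR_BGR2GRAY).astype(float)
def top(u,v0,v1):
    r=gaussian_filter1d(cv2.resize(im[v0:v1,u].reshape(-1,1),None,fx=1,fy=10,interpolation=cv2.INTER_CUBIC).ravel(),5); return round(v0+(np.argmax(np.gradient(r))+.5)/10-.5,2)
print('disc',[top(u,240,262) for u in(322,325,328)],'neck',[top(u,268,284) for u in(360,363,366,369)],'collar',[top(u,262,280) for u in (383,385,387)])
# scene hover s16
im=cv2.cvtColor(cv2.imread('pics/s16.png'),cv2.COLOR_BGR2GRAY).astype(float)
print(im[200:222,296:316].astype(int))
E
```

```text
disc [[323.2, 252.5], [323.3, 254.1], [323.3, 250.8]]
neck [[353.5, 278.1], [354.0, 280.1], [353.5, 276.4]]
collar [[381.6, 270.1], [382.5, 272.0], [381.7, 268.4]]
shank [[423.9, 277.0], [425.5, 279.0], [424.1, 275.4]]
disc [np.float64(252.75), np.float64(252.75), np.float64(253.05)] neck [np.float64(278.15), np.float64(277.95), np.float64(277.85), np.float64(278.45)] collar [np.float64(274.05), np.float64(273.65), np.float64(275.45)]
[[167 183 190 194 196 199 198 195 195 194 195 196 192 185 183 180 180 178
  175 172]
 [165 183 190 194 196 198 197 199 195 195 196 199 193 183 179 177 178 177
  175 172]
 [162 185 190 192 196 196 199 198 196 196 197 196 193 183 181 179 178 179
  172 171]
 [165 183 191 192 198 197 199 197 197 197 198 198 192 187 180 179 180 178
  174 171]
 [169 185 191 194 197 199 197 198 197 196 198 196 192 186 182 179 180 177
  174 168]
 [169 183 190 192 195 196 195 190 191 194 195 197 192 183 178 181 181 176
  173 168]
 [167 177 177 180 179 179 174 169 170 177 184 191 190 182 179 176 177 178
  173 167]
 [150 153 147 144 141 140 137 135 131 143 158 177 185 181 174 174 
[... 509 characters left out ...]
 176 175
  168 172]
 [132 140 151 158 158 149 138 124 111  94  85  78  75  96 140 169 176 174
  170 177]
 [171 176 166 155 144 127 116 103  90  80  71  63  64  95 141 171 181 178
  177 177]
 [173 175 162 141 124 106  95  84  73  65  61  57  62  94 140 170 178 180
  182 180]
 [157 159 146 126 108  91  80  70  61  58  56  55  58  90 138 169 179 181
  183 184]
 [143 145 133 114  93  77  64  57  57  56  56  54  58  93 137 167 179 177
  183 183]
 [136 137 125 104  81  67  54  52  55  54  53  55  64  98 142 168 175 178
  183 185]
 [131 129 119  94  72  59  57  58  57  59  59  66  84 119 151 173 176 178
  183 184]
 [131 130 119  98  77  68  70  72  75  80  89 104 124 150 173 178 180 179
  179 180]]
```

```bash
python3 - <<'E'
from h import *
a=np.radians(-4.2); X=np.array([np.cos(a),np.sin(a),0]);Y=np.array([-np.sin(a),np.cos(a),0]);Z=np.array([0,0,1.])
n=np.array([.5703,-.0729,0])
im=cv2.imread('pics/s11.png')
# screws on carriage front row: wrist measured spacing 99.5 in x -> +-49.8 ; y +-37.5,+-87.3
S=[n+sx*X+sy*Y+.054*Z for sx in(-.0498,) for sy in(.0873,.0375,-.0375,-.0873)]
uv=proj('scene',S); print(uv.round(1), 'in s11c', ((uv-[340,200]+.5)*5-.5).round(0))
g=cv2.cvtColor(im,cv2.COLOR_BGR2GRAY).astype(float)
for u,v in uv:
    x0,y0=int(u)-3,int(v)-2; w=g[y0:y0+9,x0:x0+10]; d=np.clip(np.median(w)-w-15,0,None); yy,xx=np.mgrid[0:9,0:10]
    print('obs',((d*xx).sum()/d.sum()+x0).round(2),((d*yy).sum()/d.sum()+y0).round(2),'pred',u.round(2),v.round(2))
# rest long pin at s11: bottom edge
from scipy.ndimage import gaussian_filter1d
c,_=ray('scene',[[320,240]]); A=np.array([.4196,.1366,.046]);B=np.array([.5222,.1555,.046]);ax=(B-A)/np.linalg.norm(B-A)
for zz in(.046,):
  E=[]
  for s in np.linspace(.052,.095,30):
    o=A+ax*s; o[2]=zz; v=c-o; nn=np.cross(ax,v); nn/=np.linalg.norm(nn); nn=nn*np.sign(nn[2]); E.append(np.r_[proj('scene',[o+.005*nn])[0],proj('scene',[o-.005*nn])[0]])
  E=np.array(E); print('u range',E[0],E[-1])
  for u in range(302,313):
    r=gaussian_filter1d(cv2.resize(g[266:296,u].reshape(-1,1),None,fx=1,fy=10,interpolation=cv2.INTER_CUBIC).ravel(),5); gr=np.gradient(r)
    print(u,'top obs',round(266+(np.argmax(gr)+.5)/10-.5,2),'bot',round(266+(np.argmin(gr)+.5)/10-.5,2),'pred',np.interp(u,E[:,0],E[:,1]).round(2),np.interp(u,E[:,2],E[:,3]).round(2))
E
```

```text
[[364.2 294.5]
 [383.6 305.3]
 [415.2 322.7]
 [438.  335.3]] in s11c [[123. 475.]
 [220. 528.]
 [378. 616.]
 [492. 679.]]
obs 362.7 293.65 pred 364.23 294.54
obs 382.28 309.4 pred 383.63 305.26
obs 415.1 325.99 pred 415.25 322.72
obs 438.42 339.17 pred 438.02 335.31
u range [294.57314443 282.74547015 297.54072314 286.83890679] [306.94150443 273.80625781 309.83286817 277.78596964]
302 top obs 279.55 bot 271.05 pred 277.38 283.55
303 top obs 278.45 bot 271.15 pred 276.65 282.82
304 top obs 277.85 bot 271.05 pred 275.93 282.08
305 top obs 277.45 bot 270.65 pred 275.21 281.35
306 top obs 275.85 bot 270.75 pred 274.49 280.61
307 top obs 275.05 bot 270.15 pred 273.81 279.87
308 top obs 274.85 bot 270.05 pred 273.81 279.14
309 top obs 274.55 bot 269.65 pred 273.81 278.4
310 top obs 274.15 bot 269.75 pred 273.81 277.79
311 top obs 274.05 bot 269.05 pred 273.81 277.79
312 top obs 274.15 bot 268.65 pred 273.81 277.79
```

```bash
python3 - <<'E'
from h import *
a=np.radians(-4.2); X=np.array([np.cos(a),np.sin(a),0]);Y=np.array([-np.sin(a),np.cos(a),0]);Z=np.array([0,0,1.])
h=np.array([.5568,.0033,.178]); t=np.linspace(0,2*np.pi,90)
f=lambda r,x=0:proj('scene',h+x*X+r*(np.cos(t)[:,None]*Y+np.sin(t)[:,None]*Z))
e=f(.006); print('hole',e.min(0),e.max(0),e.mean(0)); e=f(.013); print('lug',e.min(0),e.max(0))
hb=h-.15*Y; e=proj('scene',[hb]); print('hinge front centre',e)
g=cv2.cvtColor(cv2.imread('pics/s11.png'),cv2.COLOR_BGR2GRAY)
crop('pics/s11.png','pics/z1.png',375,220,100,75,8)
b=((proj('scene',[h,hb,h+.019*X-.075*Y+.009*Z])-[375,220]+.5)*8-.5).round(0); print(b)
E
```

```text
hole [381.0364501  230.00127415] [385.91935719 236.31256729] [383.44672407 233.14634328]
lug [378.22267674 226.30837606] [388.80339647 239.98167166]
hinge front centre [[450.74188239 262.79654724]]
[[ 71. 109.]
 [609. 346.]
 [386. 159.]]
```

View pics/z1.png

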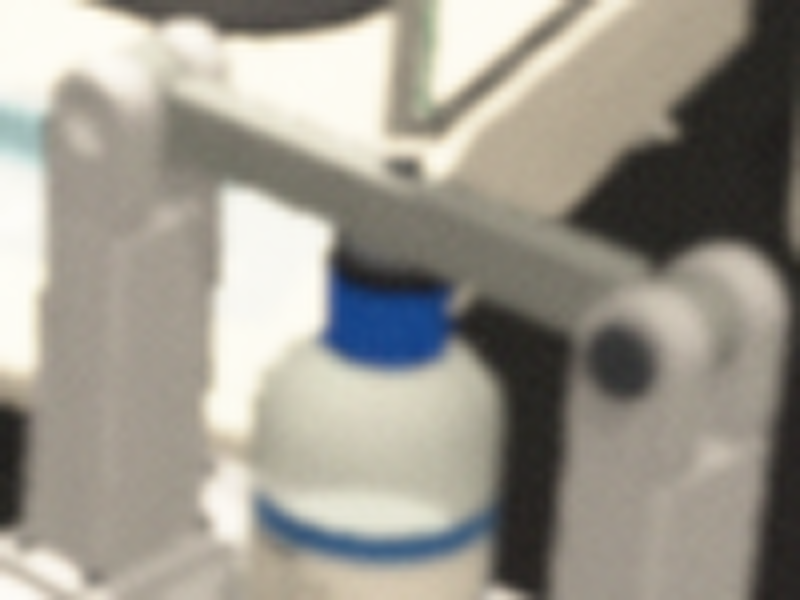

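Request:
move_arm([
  [0,1,0.5],
  [0,4,0.5],
  [0,8,0.5],
  [0,12,0.5],
  [0,15,0.5],
  [0,18,0.5],
  [0,20,0.5],
  [0,20,0.5],
], twist=[0,0,0,0,0,0,0,0])

```text
time: 23.45
position: [0.4714, 0.0096, 0.1981]
tool_rot: [0.48, 0.52, 0.483, -0.516]
contact_force: [-0.7, -0.3, -1.3]
grip_width: 0.0123
```

```bash
python3 - <<'E'
from h import *
a=np.radians(-4.2); X=np.array([np.cos(a),np.sin(a),0])
h=np.array([.5568,.0033,.198]); go(h-.0382*X,-4.2);s=read_state();print(s['time'],s['contact_force'].round(2),s['moment'].round(2),s['grip_width'])
save('scene','pics/s18.png'); crop('pics/s18.png','pics/s18c.png',340,195,80,60,10)
E
```

```text
offset mm [ 0.2 47.4  0.1] twist 0.02 | cur [0.4714 0.0096 0.1981] yaw -4.18 dist 47.0
23.45 [-0.7  -0.29 -1.27] [-0.07  0.06  0.01] 0.012343046523749276
```

View pics/s18c.png

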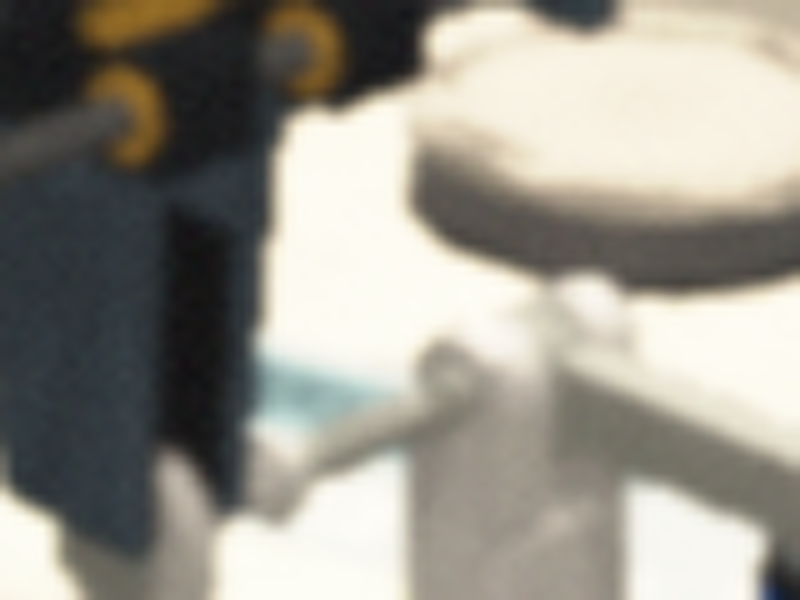

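Request:
move_arm([
  [0,2,0],
  [0,4,0],
  [0,6,0],
  [0,6,0],
], twist=[0,0,0,0])

```text
time: 23.9
position: [0.4774, 0.0092, 0.1982]
tool_rot: [0.48, 0.52, 0.483, -0.516]
contact_force: [-0.3, -1.0, -0.9]
grip_width: 0.0122
```

```bash
python3 - <<'E'
from h import *
a=np.radians(-4.2); X=np.array([np.cos(a),np.sin(a),0])
h=np.array([.5568,.0033,.198]); go(h-.0382*X,-4.2);s=read_state();print(s['time'],s['contact_force'].round(2),s['moment'].round(2),s['grip_width'])
save('scene','pics/s19.png'); crop('pics/s19.png','pics/s19c.png',340,195,80,60,10)
save('wrist','pics/w19.png'); crop('pics/w19.png','pics/w19c.png',280,180,160,120,5)
E
```

```text
offset mm [ 0.2 41.4  0.1] twist 0.02 | cur [0.4774 0.0092 0.1982] yaw -4.18 dist 41.0
23.9 [-0.31 -0.99 -0.89] [-0.07  0.09 -0.03] 0.012198992562275603
```

View pics/s19c.png

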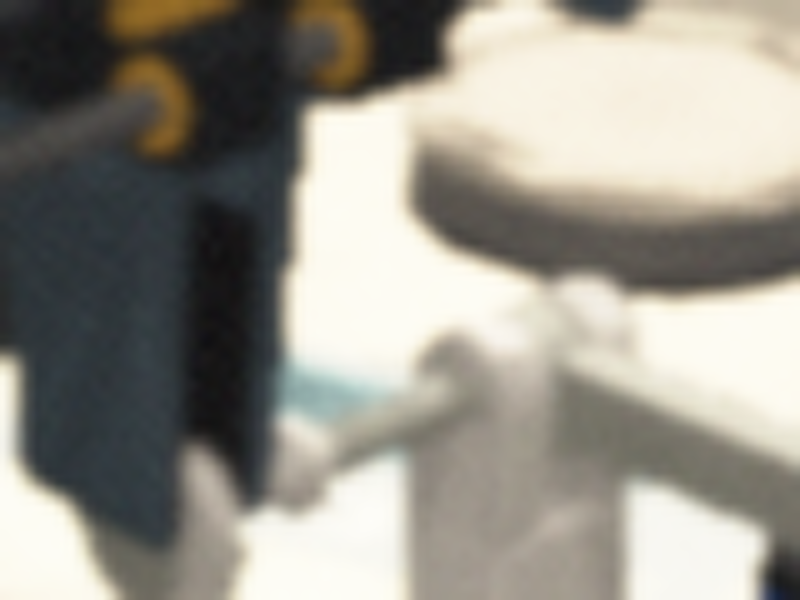

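View pics/w19c.png

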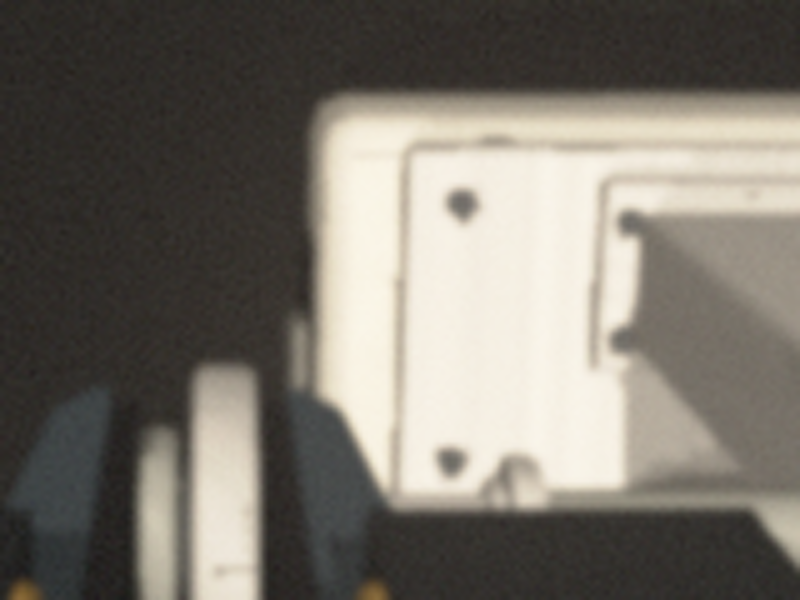

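Request:
move_arm([
  [0,2,0.4],
  [0,5,0.5],
  [0,8,0.5],
  [0,8,0.5],
], twist=[0,0,0,0])

```text
time: 24.4
position: [0.4856, 0.0081, 0.1981]
tool_rot: [0.48, 0.52, 0.483, -0.516]
contact_force: [0.0, -0.3, -1.5]
grip_width: 0.0123
```

Request:
move_arm([
  [0,3,0],
  [0,6,0],
  [0,9,0],
  [0,12,0],
  [0,12,0],
], twist=[0,0,0,0,0])

```text
time: 24.9
position: [0.4981, 0.0072, 0.1981]
tool_rot: [0.48, 0.52, 0.483, -0.516]
contact_force: [-0.6, 0.3, -1.4]
grip_width: 0.0122
```

Request:
move_arm([
  [0,3,0],
  [0,6,0],
  [0,9,0],
  [0,12,0],
  [0,15,0],
  [0,15,0],
], twist=[0,0,0,0,0,0])

```text
time: 25.5
position: [0.5135, 0.0061, 0.1981]
tool_rot: [0.48, 0.52, 0.483, -0.516]
contact_force: [0.1, -0.2, -1.1]
grip_width: 0.0123
```

```bash
python3 - <<'E'
from h import *
a=np.radians(-4.2); X=np.array([np.cos(a),np.sin(a),0])
h=np.array([.5568,.0033,.198]); go(h-.0382*X,-4.2);s=read_state();print(s['time'],s['contact_force'].round(2),s['moment'].round(2),s['grip_width'])
save('scene','pics/s20.png'); crop('pics/s20.png','pics/s20c.png',340,195,80,60,10)
save('wrist','pics/w20.png'); crop('pics/w20.png','pics/w20c.png',280,180,160,120,5)
E
```

```text
offset mm [ 0.1  5.2 -0.4] twist 0.02 | cur [0.5135 0.0061 0.1981] yaw -4.18 dist 5.0
25.5 [ 0.07 -0.18 -1.15] [-0.09  0.15  0.04] 0.012291551683359176
```

View pics/s20c.png

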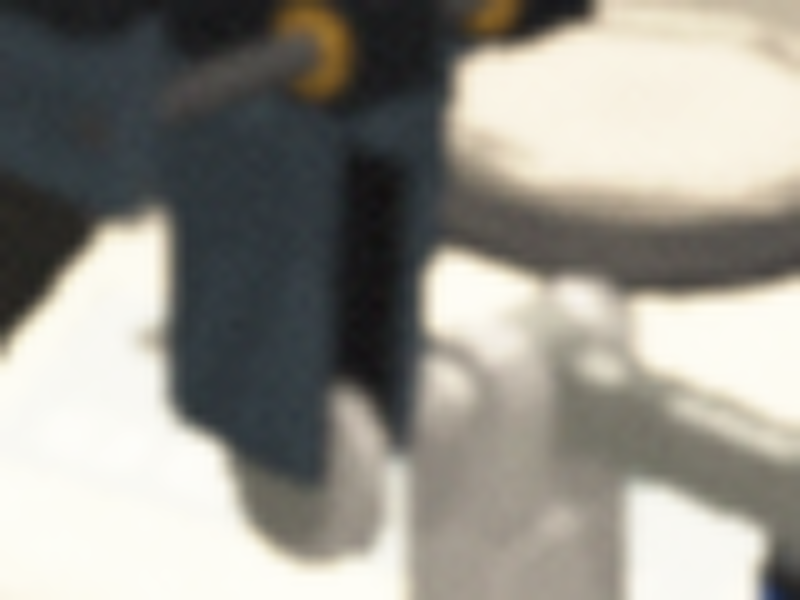

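View pics/w20c.png

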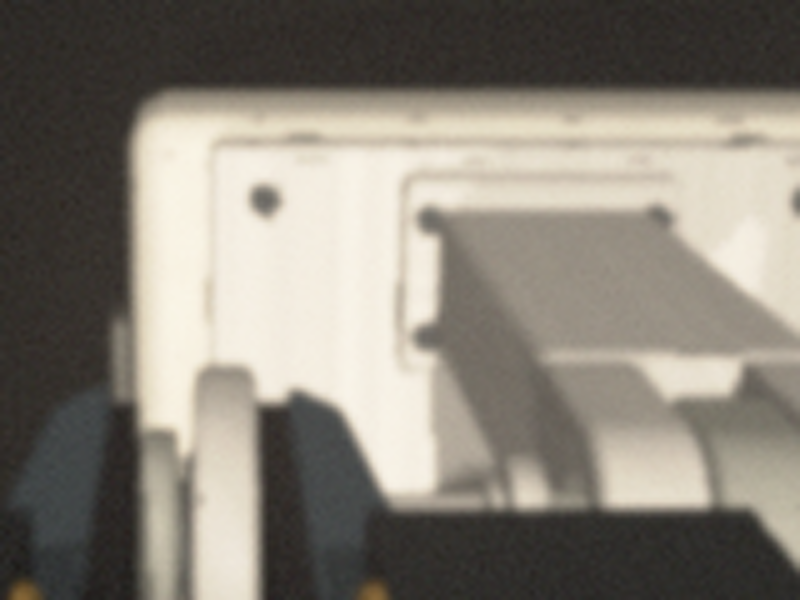

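Request:
move_arm([
  [0,2,0],
  [0,4,0],
  [0,5,0],
  [0,6,0],
  [0,6,0],
], twist=[0,0,0,0,0])

```text
time: 26.1
position: [0.5178, 0.0057, 0.1979]
tool_rot: [0.479, 0.519, 0.484, -0.516]
contact_force: [-4.7, 0.3, 1.0]
grip_width: 0.0122
```

Request:
move_arm([
  [0,2,0],
  [0,3,0],
  [0,3,0],
], twist=[0,0,0])

```text
time: 26.4
position: [0.5179, 0.0057, 0.1977]
tool_rot: [-0.477, -0.518, -0.485, 0.518]
contact_force: [-9.0, -0.5, 4.9]
grip_width: 0.0118
```

```bash
python3 - <<'E'
from h import *
s=read_state();print(s['time'],s['contact_force'].round(2),s['moment'].round(2),s['grip_width'],s['position'])
save('wrist','pics/w21.png'); crop('pics/w21.png','pics/w21c.png',280,220,160,90,5)
save('scene','pics/s21.png'); crop('pics/s21.png','pics/s21c.png',340,195,80,60,10)
E
```

```text
26.4 [-9.03 -0.5   4.94] [0.01 1.79 0.03] 0.011837426445776013 [0.51792819 0.0057001  0.19771126]
```

View pics/w21c.png

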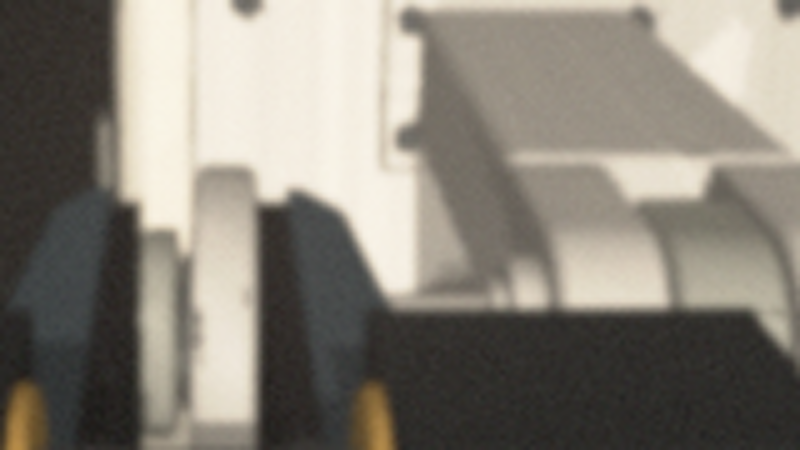

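View pics/s21c.png

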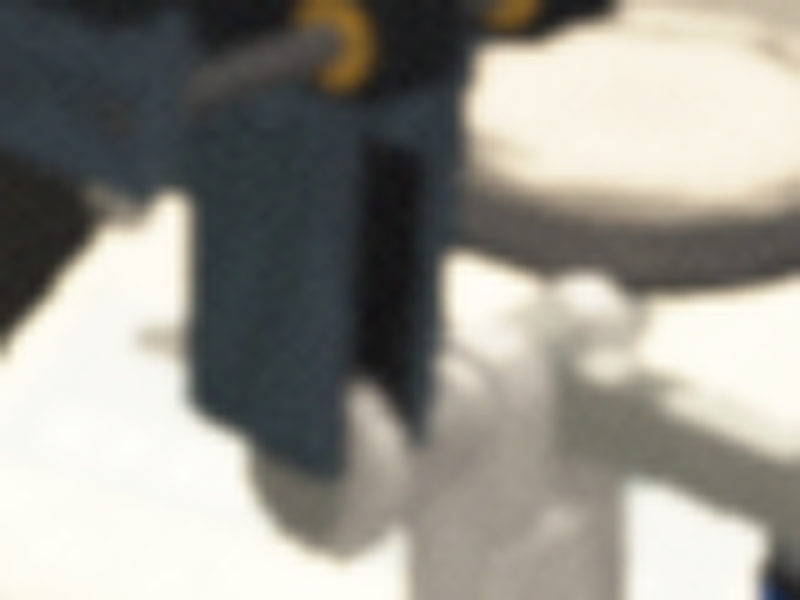

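Request:
move_arm([
  [0,0,0],
  [0,0,0],
  [0,0,0],
  [0,0,0],
  [0,0,0],
  [0,0,0],
], twist=[0,0,0,0,0,0], hand=0.32)

```text
time: 27.1
position: [0.5183, 0.0057, 0.1978]
tool_rot: [0.478, 0.518, 0.485, -0.518]
contact_force: [0.2, -0.7, -0.1]
grip_width: 0.0291
```

```bash
python3 - <<'E'
from h import *
s=read_state();print(s['time'],s['contact_force'].round(2),s['moment'].round(2),s['grip_width'],s['position'])
save('wrist','pics/w22.png'); crop('pics/w22.png','pics/w22c.png',280,220,160,90,5)
E
```

```text
27.1 [ 0.23 -0.72 -0.05] [-0.11  0.08  0.01] 0.029107927945105215 [0.5183046  0.00570796 0.19781819]
```

View pics/w22c.png

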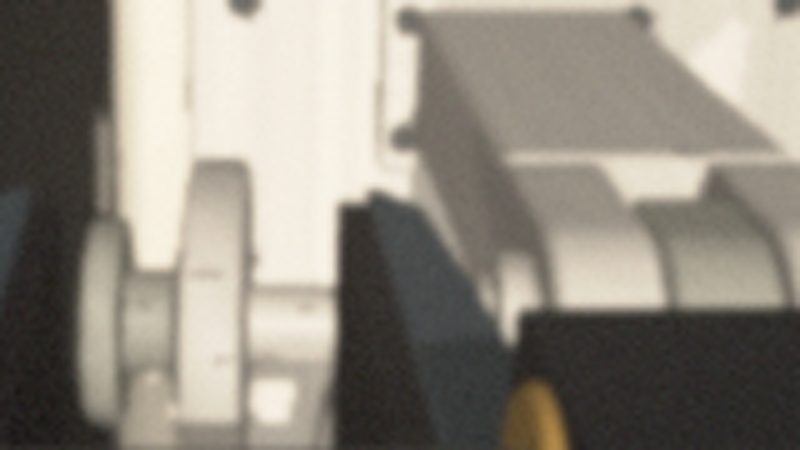

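Request:
move_arm([
  [-5,0,0],
  [-20,0,0],
  [-45,0,0],
  [-75,0,0],
  [-100,0,0],
  [-115,0,0],
  [-120,0,0],
  [-120,0,0],
], twist=[0,0,0,0,0,0,0,0])

```text
time: 27.95
position: [0.5193, 0.0047, 0.3184]
tool_rot: [0.478, 0.518, 0.485, -0.517]
contact_force: [0.2, -1.0, -0.1]
grip_width: 0.0293
```

```bash
python3 - <<'E'
from h import *
s=read_state();print(s['time'],s['contact_force'].round(2),s['moment'].round(2),s['grip_width'],s['position'])
np.savez('pics/w23.npz',*P('wrist'));save('wrist','pics/w23.png'); crop('pics/w23.png','pics/w23c.png',280,170,160,120,5)
save('scene','pics/s23.png'); crop('pics/s23.png','pics/s23c.png',340,195,100,75,8)
E
```

```text
27.95 [ 0.21 -1.04 -0.13] [-0.1  -0.02  0.02] 0.029304023567920223 [0.51925446 0.00473411 0.31835546]
```

View pics/w23c.png

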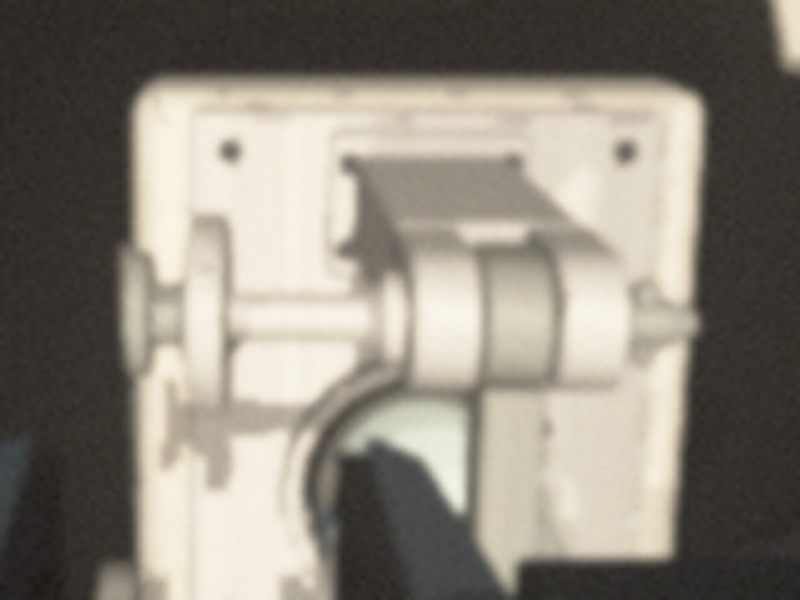

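View pics/s23c.png

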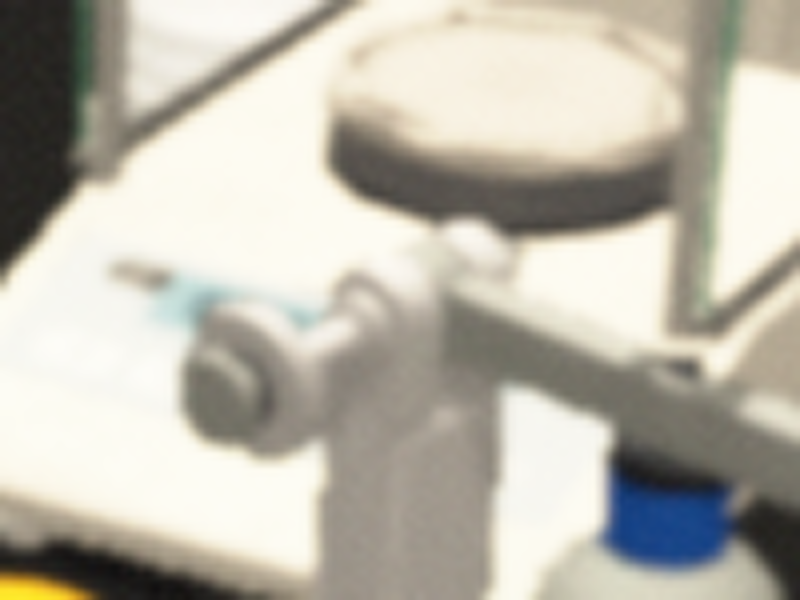

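```bash
python3 - <<'E'
from h import *
pw=Pl('pics/w23.npz'); C=lambda u,v:[(u+.5)/5-.5+280,(v+.5)/5-.5+170]
im=cv2.cvtColor(cv2.imread('pics/w23.png'),cv2.COLOR_BGR2GRAY)
print(im[233,355:368].tolist()); print(im[230:240,395:425].tolist()[4])
X=np.array([np.cos(np.radians(-4.2)),np.sin(np.radians(-4.2)),0])
f=lambda u,v,z:(onz('wrist',[C(u,v)],z,pw)[0]-[.5568,.0033,.178])@X*1000
print('nose',f(700,322,.178),'rear face z.178',f(630,315,.185),f(630,315,.191),'lug front',f(412,315,.185),f(412,315,.191),'collar front',f(408,315,.187),'collar back',f(384,315,.187),'disc front top',f(232,315,.197),f(232,315,.186),'button end',f(121,315,.190), 'balls',f(648,290,.178))
big=cv2.imread('pics/w23.png')[215:255,345:375]; cv2.imwrite('pics/w23z.png',cv2.resize(big,None,fx=18,fy=14,interpolation=cv2.INTER_CUBIC))
E
```

```text
[207, 210, 229, 237, 237, 227, 201, 189, 214, 234, 241, 243, 243]
[241, 241, 242, 241, 242, 242, 242, 242, 242, 238, 222, 204, 198, 204, 203, 205, 204, 203, 201, 196, 192, 188, 184, 169, 129, 83, 57, 55, 53, 54]
nose 54.111723019187416 rear face z.178 39.37404751437059 37.821597307502486 lug front 0.603920587184657 -0.14479034756899045 collar front -0.34985994814536087 collar back -4.574045255217095 disc front top -31.448713088976163 -31.28760942622845 button end -50.664657009185255 balls 44.162985546581005
```

View pics/w23z.png

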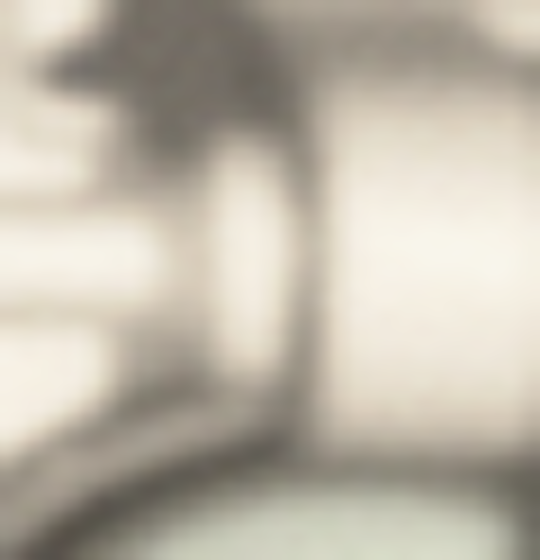

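```bash
python3 - <<'E'
from h import *
save('scene','pics/s24.png'); s=read_state();print(s['time'],s['contact_force'].round(2))
E
```

```text
28.1 [ 0.12 -0.11  0.27]
```

View pics/s24.png

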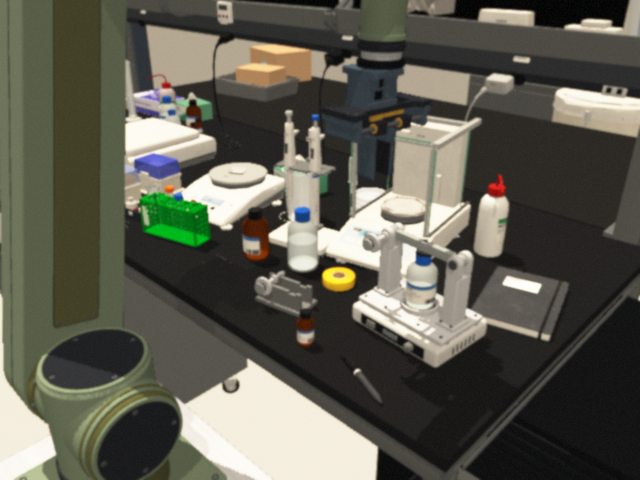

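The scene view shows the bottle in the nest (421,283), the bar level over its cap and the pin seated at the fork (373,240). The short pin is still in its rest (268,287), and the bystanders stand where they were.

```bash
python3 - <<'E'
from station import *
print(finish_job())
E
```

```text
the job is handed in; nothing more can be done
None
```

The job is done and handed in at about 28 s of the 69 s allowed; no verdict was reported. The bottle stands upright in the nest, the bar is closed over its cap, and the long pin is through fork and bar with its button out.

**What I did**
- **Bottle:** I gripped the small bottle by its body and lowered it into the nest until it touched the floor at the expected height, then released it.
- **Bar:** I swung it over with a light grip. The grip slipped with about 20° left to go, so I let go and pressed the bar down from above with closed fingers. It stopped at 10 N with its top at about 187 mm, then I pressed slightly further.
- **Pin:** I squeezed the long pin's button in at 30 N (finger opening 12 mm) and lifted it from the rest. It slid through the holes with almost no side force until it met a firm 9 N stop. I then opened the fingers and backed off upwards.

**Last checks**
- **Lock:** the wrist view shows both balls out behind the rear lug. The button-to-disc length matches what I measured with the button out in the rest.
- **Collar:** it sits within about 0.5 to 1 mm of the front lug. A gap that small is within my measuring error, so I did not nudge it further.
- **Surroundings:** the short pin is still in the rest, the bystanders look unmoved, and the arm reads no contact force.

**What disagreed:** the scene camera's pixels were 1 to 3 px off from the wrist camera and arm pose. By that view the pin could have been 1 to 3 mm too high before insertion. I went by the wrist camera and arm pose, and the pin went in without contact.

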